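# Put the lamp parts under cover and stack the screw cases on top

## Robot

A 6-joint arm with a two-finger parallel gripper is mounted at the origin on the work surface. World frame = base frame: x ahead of the robot, y to its left, z up, the work surface at z = 0. Lengths are in m, angles in rad, forces in N, time in s.
With the tool pointing down it reaches from about 0.4 to 0.825 m from the base axis. Payload 7 kg.
Tool frame: the origin (TCP) lies on the centre line of the jaws, within the pads' length; the fingertips stand 22 mm ahead of it and the grasp point (between the pads) lies 3 mm ahead of it; z points along the fingers, y is the line along which they close (so a half turn about z gives the same grasp; the last joint's range is limited). The gripper opens to 88 mm and grips with 3 to 60 N. Pads are 19 mm wide; open, the fingers measure 130 mm over their backs; the gripper's body (78 mm by 193 mm) begins 47 mm behind the grasp point.
Start: joints at [1.515, 0.359, 0.012, 0, -1.224, -0.288], TCP at [0.228, 0.635, 0.215] pointing down, gripper open.
Joint ranges: [-3.07, 3.07], [-1.43, 2.12], [-1.02, 1.25], [-3.03, 1.67], [-3.05, -0], [-3.03, 3.03]. Speed limits (rad/s): [2.39, 2.39, 3.01, 3.14, 3.14, 3.14].

## Interface

Orientations are given as [roll, pitch, yaw] about the fixed x, y, z axes, in that order (R = Rz(yaw) Ry(pitch) Rx(roll)).
In Python, from station import arm gives the robot as it stands.
- The arm moves only by the tool arm_command, never from a script. Its argument "series" is one flat list of numbers, 7 for each row, row after row: the turn, a rotation vector about the tool's x, y, z each as a share of 90 degrees, from -1 to 1, then the shift along the tool's x, y, z each as a share of 0.1 m, from -1 to 1, then the opening, from 0 (shut) to 1 (fully open). A call has 1 to 8 rows; each row is the pose to reach, as a shift and turn from the pose commanded when the call began, along the tool's axes at that moment; what a row does not reach only later rows make up. A row lasts 1/8 s, in which the tool goes at most 62.5 mm and 10.7 degrees, less where a joint would pass 70% of its speed; a pose out of reach is approached as far as the arm can. A call with a number of a shift or a turn outside -1 to 1 is refused whole. A call with a gripper value outside its range is refused whole. The fingers move at their own pace and stop on an object; "force" is the grip in N (left out, the last holds). Time passes only in rows, so rows that repeat a pose let the fingers close. It gives the time, the measured TCP pose, the force, the opening and the grip force at its end, in the units of the state.
- arm.get_state(): the state, without advancing time (a new reading comes with each control period).
- arm.grab_frame(name): name is "side" or "top"; returns the picture (480x640x3 uint8, blue, green, red); there is no depth.
- arm.camera_model(name): a dict with "fovy" (degrees; the focal length in pixels is half the picture's height over the tangent of half this angle, whatever the lens; pixels are square), "cx", "cy" (the principal point, pixels), "D" ([k1, k2, p1, p2, k3] as OpenCV has them; the pictures are not rectified), "pose" (4x4, takes a point from camera to world coordinates). Camera axes: x right, y down, z forward; pixel columns grow to the right and rows downward; lengths in m; the calibration is good to about 2 mm. A picture is of the moment at which its call begins. camera_model takes no time and is no camera call.
- arm.job_done(): hands the job in; it is judged then, once.
The state is a dict: "t": time; "q": joint angles; "qd": joint speeds; "joint_efforts": joint torques, N m; "eef_pos": TCP position; "ee_rot": TCP orientation; "force": force on the tool from outside, world axes, zero at the start; "moment": the same for the moment, N m; "width": finger opening in m; "gripper_force": force on a finger pad.
Only numpy, scipy, OpenCV 4.12 (cv2) and the standard library are available. Lean on these libraries where they do the work, as an engineer would, in place of code of your own. Each camera call takes 0.05 s, during which the arm holds its last target. There are 200 camera calls.

## Task

Tidy the bench after the lamp repair: stand every loose lamp part upright in a row in the low green tray, then lower the green cover over the tray until it sits fully home on the tray's base. Then stack the closed steel screw cases on top of the cover as one square column, centred on it and lengthwise along it, label side up, the longest case at the bottom and the shortest on top. Do not knock over the spray can or the oil bottle, and leave everything released and standing still.

Things in the scene. Friction and masses are not known exactly. Their poses are not given: they have to be found in the camera images.
- tray: Low open green steel tray, fixed to the bench. Base plate 180 (its x) x 72 (y) x 6 mm; on it walls 4 mm thick, their tops 18 mm above the bench, outside 154 x 48 mm, inside 146 (x) x 40 (y) mm; floor 6 mm above the bench. Origin: centre of the underside, on the bench; x along the tray, z up. The parts stand in a row along x and rise above the walls.
- cover: Loose green steel cover, a box open underneath: outside 166 (its x) x 60 (y) x 50 mm high, walls and top 3 mm, flat top, 0.3 kg. Starts right way up on the bench. Goes over the tray's walls (3 mm play all round) and is home when its rim stands on the base plate, its x along the tray's, either way round. Origin: centre of the lower rim, z up. Grasp from above across the 60 mm.
- case_long: Closed dark steel screw case, 150 (its x) x 60 (y) x 44 mm high (z), about 0.3 kg, flat top (with a pale label) and bottom. Starts flat, label up, on the bench. Origin: centre of the underside, z up. May be absent (two or three of the three cases are there).
- case_mid: The same kind of case, 125 (x) x 60 (y) x 40 mm high, about 0.25 kg. Origin: centre of the underside, z up. May be absent.
- case_short: The same kind of case, 100 (x) x 60 (y) x 36 mm high, about 0.2 kg. Origin: centre of the underside, z up. May be absent.
- part_cup: Lamp part: plain upright green cylinder, 34 mm diameter, 34 mm high, dark bore drawn on its top. Origin: centre of the underside, z up. May be absent (three or four of the four parts are there); stands upright on the bench, as do all the parts (0.1 kg, bottom-heavy).
- part_block: Lamp part: aluminium block 32 x 32 mm, 34 mm high. Origin: centre of the underside, z up, x and y square to its sides. May be absent.
- part_step: Lamp part: stepped brass bush, lower 16 mm of 34 mm diameter, then a neck of 22 mm diameter up to 38 mm. Origin: centre of the underside, z up (wide end down). May be absent.
- part_jar: Small closed jar of lamp screws (steel-grey below, clear above, black cap), 32 mm diameter, 36 mm high. Origin: centre of the underside, z up. May be absent.
- spray_can: Bystander: spray can 54 mm diameter, 170 mm high, standing at the far side of the bench. Origin: centre of the underside. Must not be knocked over.
- oil_bottle: Bystander: white oil bottle 52 mm diameter, 140 mm high, standing at the far side of the bench. Origin: centre of the underside. Must not be knocked over.
Mind the look-alikes: they are no part of the job. Several things have the shape of the cover; the one meant has the colours described above. Leave any pink look-alike of the case_long alone.

How it is judged:
By the outcome, as a careful person would: the job done as asked, in the order asked, and still so for the second after the job is handed in, with the robot touching nothing.
Of case_long, case_mid, case_short only 2 to 3 are there at a start; the rules pass over those that are not, and their reading is None.
Of part_cup, part_block, part_step, part_jar only 3 to 4 are there at a start; the rules pass over those that are not, and their reading is None.
At some moment in a run one of part_cup, part_block, part_step, part_jar, cover may be knocked a few centimetres aside while the robot is not near it.
It also fails if it takes over 210 s, if anything falls off the work surface, if the arm or the gripper's body presses on something with over 40 N, if the wrist force passes 120 N, or if a joint passes its speed limit or range.

## Working session

There is one attempt and no reset: what is moved stays moved. The work goes in short steps, Python scripts to look and compute and a tool call to move; the robot and the scene stay as the last step left them, time stands still between calls to the robot, and variables do not carry over. Pictures are saved under pics/ and viewed, at most 14 in all, crops included, and the job is handed in when it is done.

Besides the shell and the picture viewer there is one more tool, called after "Call:" as a command line: name --argument value ..., lists and objects as JSON in quotes. arm_command: Moves the arm, as the interface text tells. Its arguments: {"type":"object","properties":{"series":{"type":"array"},"force":{"type":"number"}},"required":["series"]}

```bash
ls; mkdir -p pics
python3 - <<'E'
from station import arm
import cv2,numpy as np
for n in("side","top"):
    cv2.imwrite(f"pics/{n}0.png",arm.grab_frame(n)); m=arm.camera_model(n); print(n,m["fovy"],m["cx"],m["cy"],m["D"],np.round(m["pose"],4).tolist())
s=arm.get_state();print(s)
E
```

```text
pics
side 45.572755966119644 323.84396233868927 231.6617259899927 [0.01566481 0.         0.         0.         0.        ] [[0.9102, -0.3065, 0.2785, 0.1275], [-0.4137, -0.6434, 0.6441, -0.828], [-0.0183, -0.7015, -0.7125, 1.0496], [0.0, 0.0, 0.0, 1.0]]
top 56.25951660413049 318.57103003706584 235.8700358862377 [-0.10447454  0.          0.          0.          0.        ] [[-0.0008, -0.9955, 0.0943, 0.3874], [-0.9999, 0.0024, 0.0161, 0.072], [-0.0162, -0.0943, -0.9954, 1.2527], [0.0, 0.0, 0.0, 1.0]]
{'t': 0.1, 'q': array([ 1.51510085e+00,  3.59315211e-01,  1.11562746e-02, -2.75939816e-04,
       -1.22409747e+00, -2.88108682e-01]), 'qd': array([-0.0005733 , -0.00173214,  0.00206422,  0.00208712,  0.00140212,
        0.0014173 ]), 'joint_efforts': array([-8.90136071e-04, -5.84163487e+01,  2.93753618e+01,  7.01555997e+00,
        1.01992569e-02, -4.20045149e-05]), 'eef_pos': array([0.22740347, 0.63506637, 0.21392482]), 'ee_rot': array([ 3.14011904e+00, -1.66177661e-04, -3.43897992e-01]), 'force': array([0.25802232, 0.86511643, 0.30714362]), 'moment': array([-0.01538235,  0.00660704,  0.00405081]), 'gripper_force': 0.0, 'width': 0.08773226896024157}
```

View pics/side0.png

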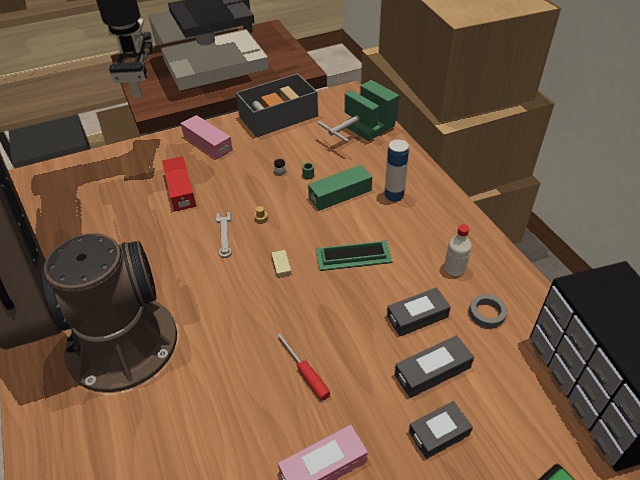

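View pics/top0.png

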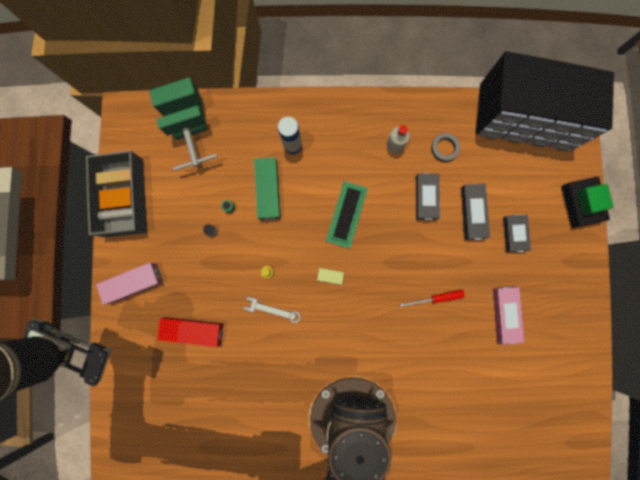

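```bash
cat > lib.py <<'E'
import cv2,numpy as np
from station import arm
M={}
def cam(n):
    if n not in M:
        m=arm.camera_model(n);f=240/np.tan(np.radians(m["fovy"])/2)
        M[n]=(np.array([[f,0,m["cx"]],[0,f,m["cy"]],[0,0,1]]),np.array(m["D"]),np.array(m["pose"]))
    return M[n]
def rays(n,p):
    K,D,T=cam(n);u=cv2.undistortPoints(np.array(p,float).reshape(-1,1,2),K,D).reshape(-1,2)
    d=np.c_[u,np.ones(len(u))]@T[:3,:3].T
    return T[:3,3],d/np.linalg.norm(d,axis=1)[:,None]
def plane(n,p,z):
    o,d=rays(n,p);return o+d*((z-o[2])/d[:,2])[:,None]
def proj(n,P):
    K,D,T=cam(n);W=np.linalg.inv(T);return cv2.projectPoints(np.array(P,float).reshape(-1,1,3),cv2.Rodrigues(W[:3,:3])[0],W[:3,3],K,D)[0].reshape(-1,2)
def tri(pt,ps):
    (o1,d1),(o2,d2)=rays("top",pt),rays("side",ps);out=[]
    for a,b in zip(d1,d2):
        s=np.linalg.lstsq(np.c_[a,-b],o2-o1,rcond=None)[0];A,B=o1+s[0]*a,o2+s[1]*b
        out.append(np.r_[(A+B)/2,np.linalg.norm(A-B)])
    return np.array(out)
E
python3 - <<'E'
import cv2,numpy as np
t=cv2.imread("pics/top0.png");s=cv2.imread("pics/side0.png")
r=lambda im,w,h:cv2.resize(im,(w,h),interpolation=cv2.INTER_NEAREST)
a=np.hstack([r(t[150:290,200:360],400,350),r(s[150:290,250:410],400,350)])
b=np.hstack([r(t[165:265,400:560],400,250),r(cv2.rotate(s[285:465,385:485],cv2.ROTATE_90_COUNTERCLOCKWISE),400,250)])
cv2.imwrite("pics/mos.png",np.vstack([a,b]))
for n,im,pts in(("t",t,[(267,190),(263,160),(276,215),(348,213),(335,240),(228,208),(210,230),(266,272),(330,276),(428,184),(428,215),(422,190),(476,235),(508,235)]),("s",s,[(340,182),(340,195),(353,253),(308,166),(308,173),(279,163),(279,170),(260,210),(260,217),(280,260),(283,272),(400,308),(418,322)])):
    h=cv2.cvtColor(im,cv2.COLOR_BGR2HSV)
    print(n,[(p,h[p[1],p[0]].tolist()) for p in pts])
E
```

```text
t [((267, 190), [68, 126, 136]), ((263, 160), [66, 115, 137]), ((276, 215), [68, 122, 132]), ((348, 213), [20, 19, 40]), ((335, 240), [67, 118, 123]), ((228, 208), [60, 64, 80]), ((210, 230), [15, 35, 59]), ((266, 272), [26, 186, 201]), ((330, 276), [31, 100, 203]), ((428, 184), [18, 11, 120]), ((428, 215), [27, 25, 93]), ((422, 190), [68, 7, 153]), ((476, 235), [15, 33, 92]), ((508, 235), [17, 37, 48])]
s [((340, 182), [68, 88, 130]), ((340, 195), [69, 88, 49]), ((353, 253), [12, 33, 39]), ((308, 166), [173, 35, 29]), ((308, 173), [68, 97, 50]), ((279, 163), [0, 9, 29]), ((279, 170), [16, 30, 95]), ((260, 210), [19, 129, 204]), ((260, 217), [15, 157, 70]), ((280, 260), [26, 64, 196]), ((283, 272), [18, 102, 120]), ((400, 308), [9, 20, 91]), ((418, 322), [15, 21, 24])]
```

View pics/mos.png

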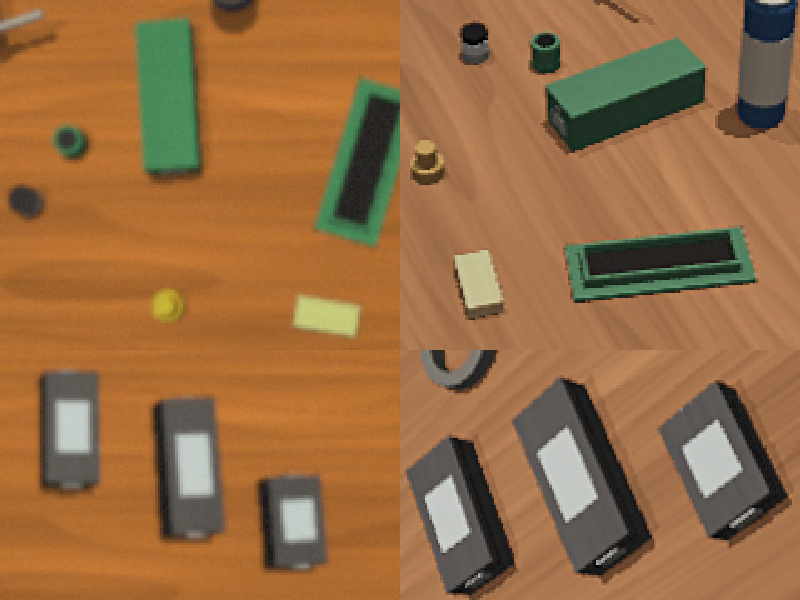

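```bash
cat > meas.py <<'E'
from lib import *
S=6
def blobs(im,lo,hi,close=0):
    big=cv2.resize(im,None,fx=S,fy=S,interpolation=cv2.INTER_CUBIC)
    m=cv2.inRange(cv2.cvtColor(big,cv2.COLOR_BGR2HSV),lo,hi)
    m=cv2.morphologyEx(m,cv2.MORPH_OPEN,np.ones((7,7)))
    if close:m=cv2.morphologyEx(m,cv2.MORPH_CLOSE,np.ones((close,close)))
    return cv2.findContours(m,cv2.RETR_EXTERNAL,cv2.CHAIN_APPROX_NONE)[0]
def at(cs,p):
    c=max(cs,key=lambda c:cv2.pointPolygonTest(c,(p[0]*S,p[1]*S),True))
    return (c.reshape(-1,2)+.5)/S-.5
def rect(n,px,z):
    P=plane(n,px,z)[:,:2];(c,(w,h),a)=cv2.minAreaRect((P*1e4).astype(np.float32))
    if w<h:w,h,a=h,w,a+90
    return np.round(np.r_[c[0]/10,c[1]/10,w/10,h/10,(a+90)%180-90],1)   # mm, deg (long axis)
def quad(px):
    b=cv2.boxPoints(cv2.minAreaRect(px.astype(np.float32)));return b
def cen(px):
    m=cv2.moments(px.astype(np.float32).reshape(-1,1,2));return [m["m10"]/m["m00"],m["m01"]/m["m00"]]
E
cat > m1.py <<'E'
from meas import *
t=cv2.imread("pics/top0.png");s=cv2.imread("pics/side0.png")
gray=[((0,0,55),(180,70,255)),((0,0,45),(180,75,255))]
spec={"mid":((428,196),(410,312),.040),"long":((476,210),(434,362),.044),"short":((517,233),(440,425),.036)}
G=blobs(t,(0,0,68),(180,75,255),13),blobs(s,(0,0,50),(180,60,255),13)
C=blobs(t,(50,60,100),(85,255,255),9),blobs(s,(50,60,85),(85,255,255),0)
for k,(pt,ps,z) in {**spec,"cover":((267,188),(340,182),.05)}.items():
    a,b=(at(X,p) for X,p in zip(C if k=="cover" else G,(pt,ps)))
    print(k,rect("top",a,z),rect("side",b,z),"tri",np.round(tri([cen(a)],[cen(b)])*1e3,1))
a=at(blobs(t,(50,60,60),(85,255,255),41),(335,240));b=at(blobs(s,(50,40,40),(85,255,255),41),(325,263))
print("tray",rect("top",a,.006),rect("side",b,.006),"tri",np.round(tri([cen(a)],[cen(b)])*1e3,1))
def top(n,p,lo,hi,im): 
    c=at(blobs(im,lo,hi,9),p); (x,y),r=cv2.minEnclosingCircle(c.astype(np.float32)); return np.round([*cen(c),x,y,r,*c.min(0),*c.max(0)],1)
print("cup t",top("top",(226,207),(50,60,40),(85,255,255),t));print("cup s",top("side",(306,173),(50,40,25),(90,255,255),s))
print("step t",top("top",(266,272),(22,150,60),(35,255,255),t));print("step s",top("side",(260,214),(10,80,100),(30,255,255),s))
print("jar t",top("top",(210,230),(0,0,0),(180,255,85),t));print("jar s cap",top("side",(279,163),(0,0,0),(180,255,55),s))
E
python3 m1.py
```

```text
mid [ 610.9 -209.6  130.6   58.1   -1.4] [ 609.6 -212.9  135.    60.    -0.8] tri [[ 612.9 -210.6   35.1    1.9]]
long [ 567.7 -341.6  153.5   57.4    2.4] [ 566.3 -345.5  160.2   59.8    2.3] tri [[ 569.5 -343.5   38.3    1.1]]
short [ 508.3 -460.7  103.1   57.7    2.4] [ 507.5 -464.3  108.8   59.4    2.8] tri [[ 510.  -463.1   31.     1.4]]
cover [634.9 233.9 164.3  58.    4.2] [637.7 234.3 166.   60.4   4.3] tri [[634.8 233.5  50.2   1.7]]
tray [566.3  13.9 175.5  68.5 -17. ] [567.6  11.5 178.7  74.5 -17. ] tri [[566.9  13.7   2.7   2.6]]
cup t [229.4 207.5 228.4 206.6   5.1 223.9 201.6 232.9 211.6]
cup s [307.9 171.5 307.8 170.6   8.1 302.2 162.9 313.2 178.2]
step t [266.4 272.  266.7 271.8   6.3 260.9 265.8 272.8 277.6]
step s [ 2.980e+02  3.150e+02  3.217e+02  3.287e+02  3.517e+02 -4.000e-01
  7.980e+01  6.394e+02  4.794e+02]
jar t [209.7 230.2 209.8 230.2   6.7 203.6 224.6 215.9 235.9]
jar s cap [279.1 163.1 279.2 163.3   5.3 274.2 158.9 284.2 167.4]
```

```bash
cat > m2.py <<'E'
from meas import *
import sys
def parts(t,s,pc=((228.4,206.6),(307.8,171)),pj=((209.8,230.2),(279.1,163.1)),pst=((266.5,272),(260,209))):
    for k,p,z in(("cup",pc,.018),("jar",pj,.03),("step",pst,.025)):
        print(k,"top",np.round(plane("top",[p[0]],z)*1e3,1),"side",np.round(plane("side",[p[1]],z)*1e3,1),"tri",np.round(tri([p[0]],[p[1]])*1e3,1))
t=cv2.imread("pics/top0.png");s=cv2.imread("pics/side0.png");parts(t,s)
c=at(blobs(s,(15,60,110),(32,255,255),0),(260,211));print("step side",c.min(0),c.max(0),cen(c))
c=at(blobs(t,(50,30,30),(100,255,110),9),(229,208));print("cup top",c.min(0),c.max(0),cen(c))
print("can",plane("side",[(396,192)],0),"bottle",plane("side",[(457,268)],0))
E
python3 m2.py
```

```text
cup top [[587.4 344.6  18. ]] side [[589.5 343.5  18. ]] tri [[588.6 344.5  17.4   2.2]]
jar top [[519.8 392.8  30. ]] side [[524.4 397.7  30. ]] tri [[520.6 390.8  36.    3. ]]
step top [[404.8 234.5  25. ]] side [[411.1 246.4  25. ]] tri [[405.9 232.3  38.9   2.8]]
step side [255.25       205.41666667] [263.91666667 211.58333333] [259.5579604875342, 208.43366148137738]
cup top [223.91666667 201.08333333] [232.91666667 211.58333333] [229.00872217254027, 206.8664602333149]
can [[0.78092722 0.17488922 0.        ]] bottle [[ 0.77680248 -0.12926014  0.        ]]
```

Call:
arm_command --series '[0,0,-0.03,0.877,0.37,0,0.6,0,0,-0.03,0.877,0.37,0,0.6,0,0,-0.03,0.877,0.37,0,0.6]' --force 20

```text
t: 0.48
eef_pos: [0.2991, 0.5694, 0.2147]
ee_rot: [3.141, 0.0, -0.299]
force: [0.4, 0.0, -0.1]
width: 0.0627
gripper_force: 0.0
```

Call:
arm_command --series '[0,0,0,0.877,0.37,0,0.6,0,0,0,0.877,0.37,0,0.6,0,0,0,0.877,0.37,0,0.6]'

```text
t: 0.85
eef_pos: [0.3717, 0.5091, 0.2145]
ee_rot: [3.141, 0.0, -0.299]
force: [-0.6, 0.9, -0.0]
width: 0.0523
gripper_force: 0.0
```

Call:
arm_command --series '[0,0,0,0.877,0.37,0,0.6,0,0,0,0.877,0.37,0,0.6,0,0,0,0.877,0.37,0,0.6]'

```text
t: 1.23
eef_pos: [0.4444, 0.4486, 0.2144]
ee_rot: [3.141, 0.0, -0.298]
force: [-0.7, 0.5, 0.2]
width: 0.0526
gripper_force: 0.0
```

```bash
cat >> lib.py <<'E'
def st():
    s=arm.get_state();print("t",round(s["t"],2),"pos",np.round(s["eef_pos"]*1e3,1),"rpy",np.round(s["ee_rot"],4),"w",round(s["width"]*1e3,1),"F",np.round(s["force"],1),"g",round(s["gripper_force"],1));return s
def go(x,y,z,yaw):
    "tool-frame shift (share of 0.1 m) and z-turn share to a target in mm, deg"
    s=st();p=s["eef_pos"]*1e3;a=s["ee_rot"][2];dx,dy=x-p[0],y-p[1]
    d=(np.radians(yaw)-a+np.pi/2)%np.pi-np.pi/2
    print("turn",round(-d/(np.pi/2),3),"shift",np.round(np.array([dx*np.cos(a)+dy*np.sin(a),dx*np.sin(a)-dy*np.cos(a),-(z-p[2])])/100,3))
E
python3 -c "
from lib import *
go(520.5,391,38,-17)"
```

```text
t 1.23 pos [444.4 448.6 214.4] rpy [ 3.1411e+00  2.0000e-04 -2.9850e-01] w 52.6 F [-0.7  0.5  0.2] g 0.0
turn -0.001 shift [0.897 0.326 1.764]
```

Call:
arm_command --series '[0,0,0,0.89,0.33,0.5,0.6,0,0,0,0.89,0.33,0.95,0.6,0,0,0,0.89,0.33,0.95,0.6,0,0,0,0.89,0.33,0.95,0.6]'

```text
t: 1.72
eef_pos: [0.5187, 0.3921, 0.1191]
ee_rot: [3.14, 0.0, -0.296]
force: [0.7, 1.1, 0.8]
width: 0.053
gripper_force: 0.0
```

Call:
arm_command --series '[0,0,0,0,0,0.4,0.6,0,0,0,0,0,0.82,0.6,0,0,0,0,0,0.82,0.6,0,0,0,0,0,0.82,0,0,0,0,0,0,0.82,0,0,0,0,0,0,0.82,0,0,0,0,0,0,0.82,0,0,0,0,0,0,0.82,0]'

```text
t: 2.72
eef_pos: [0.5193, 0.3914, 0.038]
ee_rot: [-3.141, -0.0, -0.297]
force: [-0.2, 0.6, -0.1]
width: 0.0078
gripper_force: 0.0
```

Call:
arm_command --series '[0,0,0,0,0,-0.4,0,0,0,0,0,0,-0.6,0,0,0,0,0,0,-0.6,0]'

```text
t: 3.1
eef_pos: [0.5201, 0.3923, 0.0997]
ee_rot: [-3.138, -0.001, -0.297]
force: [-0.1, 0.4, -0.1]
width: 0.0002
gripper_force: 0.0
```

```bash
python3 -c "
from lib import *
go(567,13,100,-17)"
```

```text
t 3.1 pos [520.1 392.3  99.7] rpy [-3.1383e+00 -1.4000e-03 -2.9660e-01] w 0.2 F [-0.1  0.4 -0.1] g 0.0
turn 0.0 shift [ 1.557e+00  3.491e+00 -3.000e-03]
```

Call:
arm_command --series '[0,0,0,-0.9,-0.5,-0.3,0.6,0,0,0,-0.9,-0.5,-0.6,0.6,0,0,0,-0.9,-0.5,-0.6,0.6]'

```text
t: 3.48
eef_pos: [0.447, 0.469, 0.1605]
ee_rot: [-3.137, -0.001, -0.293]
force: [-0.2, -0.2, -0.3]
width: 0.0246
gripper_force: 0.0
```

Run:
```python
from lib import *
st();t=arm.grab_frame("top");s=arm.grab_frame("side");cv2.imwrite("pics/top1.png",t);cv2.imwrite("pics/side1.png",s)
r=lambda im:cv2.resize(im,None,fx=2,fy=2)
cv2.imwrite("pics/c1.png",np.hstack([r(t[110:350,110:310]),r(s[100:340,200:400])]))
```

```text
t 3.48 pos [447.  469.  160.5] rpy [-3.1368e+00 -1.5000e-03 -2.9320e-01] w 24.6 F [-0.2 -0.2 -0.3] g 0.0
```

View pics/c1.png

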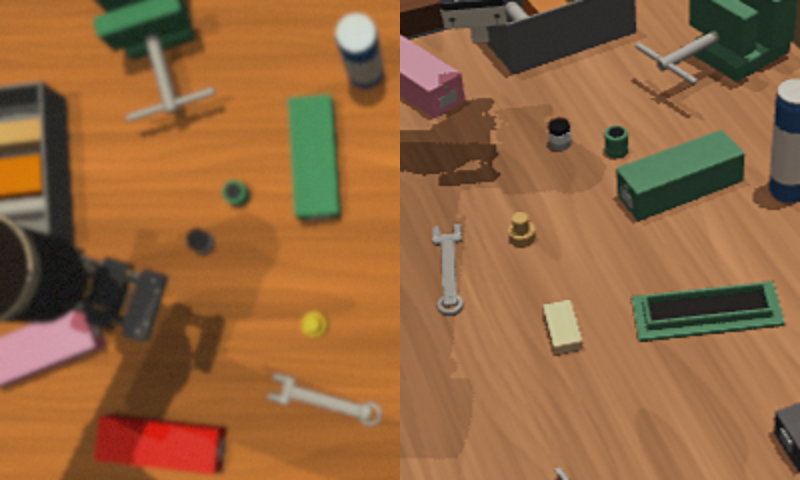

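Run:
```python
from lib import *
print(proj("top",[[.447,.469,.1385],[.5205,.391,.036],[.5205,.391,0],[0,0,0]]),proj("side",[[.447,.469,.1385],[.5205,.391,.036],[.5205,.391,0],[0,0,0]]))
t=cv2.imread("pics/top1.png");s=cv2.imread("pics/side1.png")
r=lambda im:cv2.resize(im,(400,400),interpolation=cv2.INTER_CUBIC)
cv2.imwrite("pics/c2.png",np.hstack([r(t[200:300,140:240]),r(s[80:180,190:290])]))
```

```text
[[168.68164527 254.34929543]
 [209.90116489 229.70675109]
 [213.14652523 231.07731543]
 [352.32293916 419.35440276]] [[240.54188572 125.04425495]
 [278.53464393 163.14684787]
 [279.47394238 173.00794143]
 [121.73835343 343.20296312]]
```

View pics/c2.png

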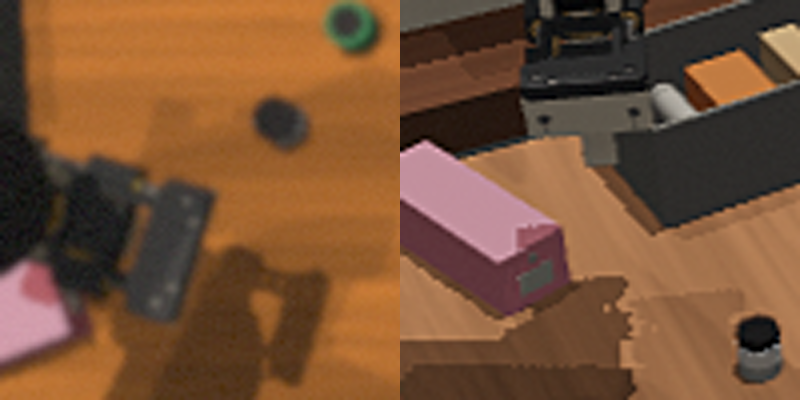

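Call:
arm_command --series '[0,0,0,0.33,0.68,0.4,0,0,0,0,0.33,0.68,0.4,0,0,0,0,0.33,0.68,0.4,0]'

```text
t: 3.95
eef_pos: [0.4594, 0.3879, 0.1159]
ee_rot: [3.138, 0.001, -0.3]
force: [-0.0, -0.2, 0.3]
width: 0.0136
gripper_force: 0.0
```

Call:
arm_command --series '[0,0,0,0.33,0.68,0.4,0,0,0,0,0.33,0.68,0.8,0,0,0,0,0.33,0.68,0.8,0,0,0,0,0.33,0.68,0.8,0]'

```text
t: 4.45
eef_pos: [0.4723, 0.3177, 0.0388]
ee_rot: [-3.14, -0.001, -0.296]
force: [0.6, 0.4, 1.2]
width: 0.0005
gripper_force: 0.0
```

Call:
arm_command --series '[0,0,0,0,0,0.1,0,0,0,0,0,0,0.13,0,0,0,0,0,0,0.13,0]'

```text
t: 4.82
eef_pos: [0.471, 0.3166, 0.0248]
ee_rot: [-3.142, -0.0, -0.296]
force: [0.5, 0.5, 0.9]
width: 0.0004
gripper_force: 0.0
```

Run:
```python
from lib import *
s=st();p=s["eef_pos"]
t=arm.grab_frame("top");s=arm.grab_frame("side");cv2.imwrite("pics/top2.png",t);cv2.imwrite("pics/side2.png",s)
q=p-[0,0,.022];print(proj("side",[p,q]),proj("top",[p,q]))
u,v=proj("side",[q])[0].astype(int);a=s[v-50:v+30,u-50:u+50].copy();cv2.imwrite("pics/c3.png",cv2.resize(a,(600,480),interpolation=cv2.INTER_CUBIC))
```

```text
t 4.83 pos [471.  316.6  24.8] rpy [-3.1415e+00 -1.0000e-04 -2.9610e-01] w 0.4 F [0.5 0.5 0.9] g 0.0
[[271.83859332 186.71047659]
 [272.50184801 192.74405199]] [[237.1142067  247.89537534]
 [238.65171481 248.42624404]]
```

View pics/c3.png

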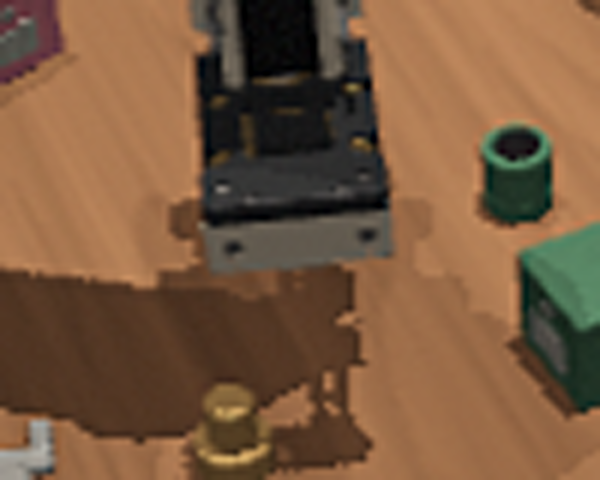

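Call:
arm_command --series '[0,0,0,0,0,0.02,0,0,0,0,0,0,0.02,0]'

```text
t: 5.18
eef_pos: [0.4711, 0.3162, 0.0227]
ee_rot: [3.142, 0.0, -0.297]
force: [-0.2, -0.4, 0.1]
width: 0.0002
gripper_force: 0.0
```

Call:
arm_command --series '[0,0,0,0,0,0.02,0,0,0,0,0,0,0.02,0]'

```text
t: 5.42
eef_pos: [0.471, 0.3161, 0.0206]
ee_rot: [3.141, 0.0, -0.297]
force: [0.7, -0.3, -0.2]
width: 0.0006
gripper_force: 0.0
```

Call:
arm_command --series '[0,0,0,0,0,0.02,0,0,0,0,0,0,0.02,0]'

```text
t: 5.68
eef_pos: [0.471, 0.3161, 0.0185]
ee_rot: [3.141, 0.0, -0.297]
force: [0.9, 0.5, 0.7]
width: 0.0007
gripper_force: 0.0
```

Call:
arm_command --series '[0,0,0,0,0,0.03,0,0,0,0,0,0,0.03,0]'

```text
t: 5.92
eef_pos: [0.471, 0.3161, 0.0155]
ee_rot: [3.141, 0.0, -0.297]
force: [-0.5, -0.1, 0.1]
width: 0.0007
gripper_force: 0.0
```

Call:
arm_command --series '[0,0,0,0,0,0.02,0,0,0,0,0,0,0.02,0]'

```text
t: 6.18
eef_pos: [0.471, 0.3161, 0.0136]
ee_rot: [3.141, 0.0, -0.297]
force: [0.5, 0.2, 0.1]
width: 0.0005
gripper_force: 0.0
```

Call:
arm_command --series '[0,0,0,0,0,0.02,0,0,0,0,0,0,0.02,0]'

```text
t: 6.42
eef_pos: [0.471, 0.3162, 0.0116]
ee_rot: [3.141, 0.0, -0.297]
force: [-0.1, -0.2, 0.1]
width: 0.0005
gripper_force: 0.0
```

Call:
arm_command --series '[0,0,0,0,0,0.02,0,0,0,0,0,0,0.02,0]'

```text
t: 6.68
eef_pos: [0.471, 0.3161, 0.0096]
ee_rot: [3.141, 0.0, -0.297]
force: [0.1, 0.3, 0.1]
width: 0.0004
gripper_force: 0.0
```

Call:
arm_command --series '[0,0,0,0,0,0.02,0,0,0,0,0,0,0.02,0]'

```text
t: 6.92
eef_pos: [0.471, 0.3161, 0.0076]
ee_rot: [3.141, 0.0, -0.297]
force: [-0.0, 0.5, -0.4]
width: 0.0005
gripper_force: 0.0
```

Call:
arm_command --series '[0,0,0,0,0,0.02,0,0,0,0,0,0,0.02,0]'

```text
t: 7.18
eef_pos: [0.471, 0.3161, 0.0056]
ee_rot: [3.141, 0.0, -0.297]
force: [0.1, 0.7, 0.5]
width: 0.0003
gripper_force: 0.0
```

Run:
```python
from lib import *
s=st();p=s["eef_pos"]
t=arm.grab_frame("top");s=arm.grab_frame("side");cv2.imwrite("pics/top3.png",t);cv2.imwrite("pics/side3.png",s)
q=p-[0,0,.022];print(proj("side",[p,q]),proj("top",[p,q]))
```

```text
t 7.17 pos [471.  316.1   5.6] rpy [ 3.1413e+00  1.0000e-04 -2.9670e-01] w 0.3 F [0.1 0.7 0.5] g 0.0
[[272.48225946 192.10132106]
 [273.13340526 198.03064275]] [[238.63412168 248.36076233]
 [240.123      248.87574782]]
```

Call:
arm_command --series '[0,0,0,0,0,0.02,0,0,0,0,0,0,0.02,0]'

```text
t: 7.52
eef_pos: [0.471, 0.3162, 0.0036]
ee_rot: [3.141, 0.0, -0.297]
force: [-0.4, -0.7, -0.3]
width: 0.0001
gripper_force: 0.0
```

Call:
arm_command --series '[0,0,0,0,0,0.02,0,0,0,0,0,0,0.02,0]'

```text
t: 7.78
eef_pos: [0.471, 0.3161, 0.0016]
ee_rot: [3.141, 0.0, -0.297]
force: [-0.7, 0.2, -0.1]
width: 0.0005
gripper_force: 0.0
```

Call:
arm_command --series '[0,0,0,0,0,0.02,0,0,0,0,0,0,0.02,0]'

```text
t: 8.02
eef_pos: [0.471, 0.3162, -0.0004]
ee_rot: [3.141, 0.0, -0.297]
force: [-0.2, -0.1, 1.2]
width: 0.0008
gripper_force: 0.0
```

Run:
```python
from lib import *
s=cv2.imread("pics/side3.png");t=cv2.imread("pics/top3.png")
a=s[140:220,222:322];b=t[200:300,190:290]
cv2.imwrite("pics/c4.png",np.hstack([cv2.resize(a,(450,360),interpolation=cv2.INTER_CUBIC),cv2.resize(b,(350,360),interpolation=cv2.INTER_CUBIC)]))
```

```text
(no output)
```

View pics/c4.png

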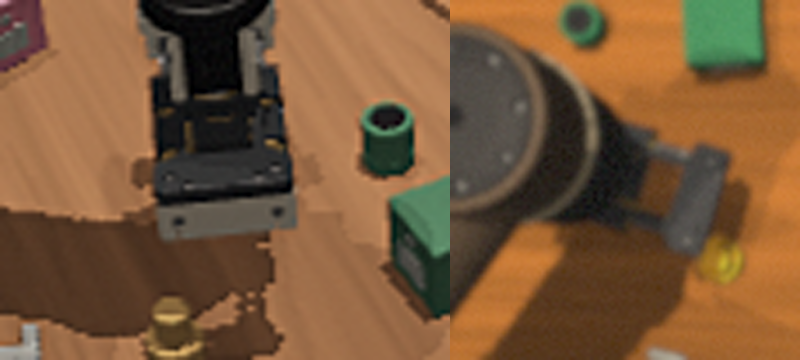

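Run:
```python
from lib import *
o,d=rays("side",[(272.7,191)])
for z in(.03,.05,.07,.09,.11): print(z,np.round(plane("side",[(272.7,191)],z)*1e3),np.round(plane("top",[(261,255.5)],z)*1e3))
s=arm.get_state();print(s["q"],s["joint_efforts"])
```

```text
0.03 [[465. 293.  30.]] [[450. 249.  30.]]
0.05 [[458. 271.  50.]] [[449. 246.  50.]]
0.07 [[452. 249.  70.]] [[448. 244.  70.]]
0.09 [[445. 227.  90.]] [[447. 241.  90.]]
0.11 [[439. 205. 110.]] [[446. 238. 110.]]
[ 9.36012189e-01  4.14048663e-01 -4.75509072e-01 -6.82894400e-05
 -6.81491813e-01  3.38113634e-01] [ 7.73332198e-03 -5.27732563e+01  1.96806550e+01  4.66978356e+00
  9.86645347e-02  1.89289526e-04]
```

Call:
arm_command --series '[0,0,0,0,0,0.04,0,0,0,0,0,0,0.04,0]'

```text
t: 8.28
eef_pos: [0.4709, 0.316, -0.0046]
ee_rot: [3.141, 0.0, -0.297]
force: [-0.4, 0.3, -0.7]
width: 0.0006
gripper_force: 0.0
```

Call:
arm_command --series '[0,0,0,0,0,0.02,0,0,0,0,0,0,0.02,0]'

```text
t: 8.52
eef_pos: [0.471, 0.3162, -0.0064]
ee_rot: [3.141, 0.0, -0.297]
force: [0.0, 0.5, -0.0]
width: 0.0003
gripper_force: 0.0
```

Call:
arm_command --series '[0,0,0,0,0,0.02,0,0,0,0,0,0,0.02,0]'

```text
t: 8.78
eef_pos: [0.471, 0.3161, -0.0084]
ee_rot: [3.141, 0.0, -0.297]
force: [0.3, 0.3, 0.4]
width: 0.0002
gripper_force: 0.0
```

Call:
arm_command --series '[0,0,0,0,0,0.02,0,0,0,0,0,0,0.02,0]'

```text
t: 9.02
eef_pos: [0.471, 0.3162, -0.0104]
ee_rot: [3.141, 0.0, -0.297]
force: [-0.4, -0.2, 0.2]
width: 0.0004
gripper_force: 0.0
```

Call:
arm_command --series '[0,0,0,0,0,0.02,0,0,0,0,0,0,0.02,0]'

```text
t: 9.28
eef_pos: [0.4712, 0.3163, -0.0115]
ee_rot: [-3.141, -0.0, -0.296]
force: [-2.7, -1.1, 7.9]
width: 0.0007
gripper_force: 4.1
```

Call:
arm_command --series '[0,0,0,0,0,0.015,0,0,0,0,0,0,0.015,0]'

```text
t: 9.52
eef_pos: [0.4713, 0.3164, -0.0116]
ee_rot: [-3.141, -0.001, -0.296]
force: [-7.7, -2.8, 22.4]
width: 0.0005
gripper_force: 11.5
```

Call:
arm_command --series '[0,0,0,0,0,0.015,0,0,0,0,0,0,0.015,0]'

```text
t: 9.78
eef_pos: [0.4713, 0.3164, -0.0117]
ee_rot: [-3.141, -0.001, -0.295]
force: [-11.5, -4.9, 38.2]
width: 0.0002
gripper_force: 18.9
```

Call:
arm_command --series '[0,0,0,0,0,0.015,0,0,0,0,0,0,0.015,0]'

```text
t: 10.02
eef_pos: [0.4713, 0.3164, -0.0118]
ee_rot: [-3.14, -0.002, -0.295]
force: [-17.7, -7.2, 52.7]
width: 0.0005
gripper_force: 26.4
```

Call:
arm_command --series '[0,0,0,0,0,-0.5,0.6,0,0,0,0,0,-0.8,0.6,0,0,0,0,0,-0.8,0.6,0,0,0,0,0,-0.8,0.6]'

```text
t: 10.52
eef_pos: [0.4708, 0.316, 0.0629]
ee_rot: [3.141, 0.0, -0.297]
force: [0.1, -0.1, -1.4]
width: 0.0353
gripper_force: 0.0
```

```bash
sed -i 's/-(z-p\[2\])/-(z-11.4-p[2])/; s/to a target in mm, deg/to a target in mm (z of finger TIPS), deg/' lib.py; python3 -c "
from lib import *
go(520.5,391,16,-17)"
```

```text
t 10.53 pos [470.8 316.   62.9] rpy [ 3.1414e+00  4.0000e-04 -2.9700e-01] w 35.3 F [ 0.1 -0.1 -1.4] g 0.0
turn -0.0 shift [ 0.256 -0.863  0.583]
```

Call:
arm_command --series '[0,0,0,0.256,-0.863,0,0.6,0,0,0,0.256,-0.863,0,0.6,0,0,0,0.256,-0.863,0,0.6,0,0,0,0.256,-0.863,0.3,0.6,0,0,0,0.256,-0.863,0.583,0.6,0,0,0,0.256,-0.863,0.583,0.6]'

```text
t: 11.28
eef_pos: [0.5187, 0.3886, 0.0018]
ee_rot: [3.135, 0.003, -0.297]
force: [0.7, -1.1, 0.3]
width: 0.0522
gripper_force: 0.0
```

Call:
arm_command --series '[0,0,0,0,0,0,0,0,0,0,0,0,0,0,0,0,0,0,0,0,0,0,0,0,0,0,0,0]'

```text
t: 11.78
eef_pos: [0.5213, 0.3919, 0.0062]
ee_rot: [-3.14, -0.001, -0.296]
force: [-0.8, 0.8, 5.8]
width: 0.0313
gripper_force: 20.0
```

Call:
arm_command --series '[0,0,0,0,0,-0.4,0,0,0,0,0,0,-0.8,0,0,0,0,0,0,-0.8,0]'

```text
t: 12.15
eef_pos: [0.5223, 0.3929, 0.0888]
ee_rot: [-3.136, -0.003, -0.296]
force: [0.3, -0.9, -0.8]
width: 0.0315
gripper_force: 20.0
```

```bash
python3 -c "
from lib import *
go(567,13,70,-17)"
```

```text
t 12.15 pos [522.3 392.9  88.8] rpy [-3.1359e+00 -2.6000e-03 -2.9620e-01] w 31.5 F [ 0.3 -0.9 -0.8] g 20.0
turn 0.0 shift [1.537 3.503 0.302]
```

Call:
arm_command --series '[0,0,0,0.387,0.87,0,0,0,0,0,0.387,0.87,0,0,0,0,0,0.387,0.87,0,0]'

```text
t: 12.52
eef_pos: [0.5318, 0.2941, 0.0843]
ee_rot: [3.14, 0.001, -0.299]
force: [1.2, 0.1, -1.1]
width: 0.0315
gripper_force: 20.0
```

Call:
arm_command --series '[0,0,0,0.387,0.87,0,0,0,0,0,0.387,0.87,0,0,0,0,0,0.387,0.87,0,0]'

```text
t: 12.9
eef_pos: [0.5436, 0.2006, 0.0844]
ee_rot: [3.141, 0.001, -0.299]
force: [0.5, 0.3, -0.3]
width: 0.0314
gripper_force: 20.0
```

Call:
arm_command --series '[0,0,0,0.387,0.87,0,0,0,0,0,0.387,0.87,0,0,0,0,0,0.387,0.87,0,0]'

```text
t: 13.28
eef_pos: [0.5555, 0.1069, 0.0845]
ee_rot: [3.141, 0.001, -0.299]
force: [0.3, 1.1, 0.2]
width: 0.0313
gripper_force: 20.0
```

Call:
arm_command --series '[0,0,0,0.387,0.87,0,0,0,0,0,0.387,0.87,0,0,0,0,0,0.387,0.87,0,0,0,0,0,0.387,0.87,0.3,0,0,0,0,0.387,0.87,0.55,0,0,0,0,0.387,0.87,0.55,0,0,0,0,0.387,0.87,0.55,0]'

```text
t: 14.15
eef_pos: [0.5679, 0.0144, 0.0306]
ee_rot: [-3.141, -0.001, -0.295]
force: [0.7, -0.1, -0.3]
width: 0.0315
gripper_force: 20.0
```

Call:
arm_command --series '[0,0,0,0,0,0.06,0,0,0,0,0,0,0.12,0,0,0,0,0,0,0.12,0]'

```text
t: 14.52
eef_pos: [0.5668, 0.0131, 0.0176]
ee_rot: [3.141, 0.001, -0.297]
force: [-0.2, 0.4, -1.8]
width: 0.0316
gripper_force: 20.0
```

```bash
python3 -c "
from lib import *
go(567,13,22.5,-17)"
```

```text
t 14.53 pos [566.8  13.1  17.6] rpy [ 3.1412e+00  6.0000e-04 -2.9690e-01] w 31.6 F [-0.2  0.4 -1.8] g 20.0
turn -0.0 shift [0.002 0.    0.065]
```

Call:
arm_command --series '[0,0,0,0,0,0.04,0,0,0,0,0,0,0.065,0,0,0,0,0,0,0.065,0]'

```text
t: 14.9
eef_pos: [0.5673, 0.0132, 0.0121]
ee_rot: [3.142, -0.0, -0.296]
force: [-2.4, 0.4, 5.0]
width: 0.0313
gripper_force: 20.0
```

Call:
arm_command --series '[0,0,0,0,0,0,0.6,0,0,0,0,0,0,0.6,0,0,0,0,0,0,0.6]'

```text
t: 15.28
eef_pos: [0.5671, 0.0132, 0.0113]
ee_rot: [3.141, 0.0, -0.297]
force: [0.7, 0.1, 1.3]
width: 0.0516
gripper_force: 0.0
```

Call:
arm_command --series '[0,0,0,0,0,-0.4,0.6,0,0,0,0,0,-0.8,0.6,0,0,0,0,0,-0.8,0.6]'

```text
t: 15.65
eef_pos: [0.5694, 0.0138, 0.0948]
ee_rot: [-3.138, -0.005, -0.296]
force: [-0.3, 0.2, 0.1]
width: 0.0525
gripper_force: 0.0
```

Call:
arm_command --series '[0,0,0,-1,-0.7,0,0.6,0,0,0,-1,-0.7,0,0.6,0,0,0,-1,-0.7,0,0.6]'

```text
t: 16.02
eef_pos: [0.4897, 0.1116, 0.0911]
ee_rot: [3.141, 0.001, -0.292]
force: [0.7, 0.3, 0.2]
width: 0.0527
gripper_force: 0.0
```

```bash
cat > look.py <<'E'
import sys
from lib import *
k=sys.argv[1];st();t=arm.grab_frame("top");s=arm.grab_frame("side");cv2.imwrite(f"pics/top_{k}.png",t);cv2.imwrite(f"pics/side_{k}.png",s)
r=lambda im:cv2.resize(im,None,fx=2,fy=2)
cv2.imwrite(f"pics/c_{k}.png",np.hstack([r(t[130:330,180:380]),r(s[120:320,220:420])]))
E
python3 look.py jar; python3 -c "
from lib import *
go(588.5,344.5,80,-17)"
```

```text
t 16.02 pos [489.7 111.6  91.1] rpy [ 3.1415e+00  7.0000e-04 -2.9250e-01] w 52.7 F [0.7 0.3 0.2] g 0.0
t 16.12 pos [491.6 109.9  91.2] rpy [ 3.1413e+00  2.0000e-04 -2.9470e-01] w 52.4 F [ 0.8  0.2 -0.3] g 0.0
turn 0.001 shift [ 0.246 -2.526  0.226]
```

View pics/c_jar.png

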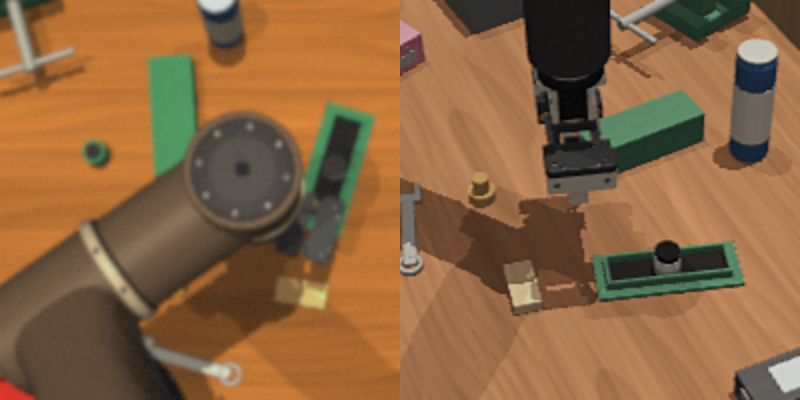

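Call:
arm_command --series '[0,0,0,0.08,-0.844,0,0.6,0,0,0,0.08,-0.844,0,0.6,0,0,0,0.08,-0.844,0,0.6]'

```text
t: 16.5
eef_pos: [0.5251, 0.188, 0.0905]
ee_rot: [3.141, 0.001, -0.297]
force: [-1.1, 0.2, 0.7]
width: 0.0526
gripper_force: 0.0
```

Call:
arm_command --series '[0,0,0,0.08,-0.844,0,0.6,0,0,0,0.08,-0.844,0,0.6,0,0,0,0.08,-0.844,0,0.6]'

```text
t: 16.88
eef_pos: [0.5569, 0.266, 0.0905]
ee_rot: [3.14, 0.001, -0.297]
force: [-0.2, -0.6, -0.7]
width: 0.0526
gripper_force: 0.0
```

Call:
arm_command --series '[0,0,0,0.078,-0.844,0,0.6,0,0,0,0.078,-0.844,0,0.6,0,0,0,0.078,-0.844,0,0.6,0,0,0,0.078,-0.844,0.4,0.6,0,0,0,0.078,-0.844,0.7,0.6,0,0,0,0.078,-0.844,0.87,0.6,0,0,0,0.078,-0.844,0.87,0.6,0,0,0,0.078,-0.844,0.87,0.6]'

```text
t: 17.88
eef_pos: [0.5895, 0.3447, 0.0058]
ee_rot: [-3.14, -0.001, -0.297]
force: [0.1, 0.3, -0.1]
width: 0.0525
gripper_force: 0.0
```

Call:
arm_command --series '[0,0,0,0,0,0,0,0,0,0,0,0,0,0,0,0,0,0,0,0,0,0,0,0,0,0,0,0]'

```text
t: 18.38
eef_pos: [0.5892, 0.3452, 0.0053]
ee_rot: [-3.14, -0.001, -0.296]
force: [-0.8, 1.5, 5.6]
width: 0.0332
gripper_force: 20.0
```

Call:
arm_command --series '[0,0,0,0,0,-0.4,0,0,0,0,0,0,-0.87,0,0,0,0,0,0,-0.87,0]'

```text
t: 18.75
eef_pos: [0.5907, 0.3461, 0.0957]
ee_rot: [-3.136, -0.004, -0.296]
force: [0.6, 0.2, -0.9]
width: 0.0333
gripper_force: 20.0
```

Call:
arm_command --series '[0,0,0,0.295,0.808,0,0,0,0,0,0.295,0.808,0,0,0,0,0,0.295,0.808,0,0]'

```text
t: 19.12
eef_pos: [0.5929, 0.2565, 0.0907]
ee_rot: [3.14, 0.001, -0.299]
force: [-0.0, -0.2, -0.6]
width: 0.0334
gripper_force: 20.0
```

Call:
arm_command --series '[0,0,0,0.295,0.808,0,0,0,0,0,0.295,0.808,0,0,0,0,0,0.295,0.808,0,0]'

```text
t: 19.5
eef_pos: [0.5979, 0.1717, 0.0911]
ee_rot: [3.141, 0.0, -0.299]
force: [0.3, 0.0, -0.5]
width: 0.0334
gripper_force: 20.0
```

Call:
arm_command --series '[0,0,0,0.295,0.808,0,0,0,0,0,0.295,0.808,0,0,0,0,0,0.295,0.808,0,0]'

```text
t: 19.88
eef_pos: [0.6027, 0.0863, 0.0913]
ee_rot: [3.142, 0.0, -0.298]
force: [-0.6, 1.0, -0.7]
width: 0.0336
gripper_force: 20.0
```

Call:
arm_command --series '[0,0,0,0.297,0.808,0,0,0,0,0,0.297,0.808,0,0,0,0,0,0.297,0.808,0,0,0,0,0,0.297,0.808,0.3,0,0,0,0,0.297,0.808,0.55,0,0,0,0,0.297,0.808,0.55,0,0,0,0,0.297,0.808,0.55,0]'

```text
t: 20.75
eef_pos: [0.6082, 0.0021, 0.0373]
ee_rot: [-3.141, -0.001, -0.295]
force: [-0.0, -0.9, -0.2]
width: 0.0337
gripper_force: 20.0
```

Call:
arm_command --series '[0,0,0,0,0,0.1,0,0,0,0,0,0,0.18,0,0,0,0,0,0,0.18,0,0,0,0,0,0,0.18,0]'

```text
t: 21.25
eef_pos: [0.6074, 0.0008, 0.0185]
ee_rot: [3.142, -0.0, -0.297]
force: [0.1, -0.5, -0.6]
width: 0.0333
gripper_force: 20.0
```

```bash
python3 -c "
from lib import *
go(607.2,.7,22,-17)"
```

```text
t 21.25 pos [607.4   0.8  18.5] rpy [ 3.1416e+00 -1.0000e-04 -2.9680e-01] w 33.3 F [ 0.1 -0.5 -0.6] g 20.0
turn -0.0 shift [-0.002  0.002  0.079]
```

Call:
arm_command --series '[0,0,0,0,0,0.05,0,0,0,0,0,0,0.075,0,0,0,0,0,0,0.075,0,0,0,0,0,0,0.075,0.6,0,0,0,0,0,0.075,0.6,0,0,0,0,0,0.075,0.6]'

```text
t: 22.0
eef_pos: [0.6073, 0.0009, 0.0109]
ee_rot: [3.142, -0.0, -0.297]
force: [0.6, 0.9, -0.6]
width: 0.0518
gripper_force: 0.0
```

Call:
arm_command --series '[0,0,0,0,0,-0.4,0.6,0,0,0,0,0,-0.8,0.6,0,0,0,0,0,-0.8,0.6]'

```text
t: 22.38
eef_pos: [0.6097, 0.0015, 0.0946]
ee_rot: [-3.138, -0.006, -0.296]
force: [0.6, 0.0, -0.3]
width: 0.0528
gripper_force: 0.0
```

Call:
arm_command --series '[0,0,0,-0.87,-0.55,0,0.6,0,0,0,-0.87,-0.55,0,0.6,0,0,0,-0.87,-0.55,0,0.6]'

```text
t: 22.75
eef_pos: [0.5385, 0.0804, 0.0907]
ee_rot: [3.142, 0.001, -0.294]
force: [1.1, 0.2, 0.3]
width: 0.0528
gripper_force: 0.0
```

Call:
arm_command --series '[0,0,0,-0.87,-0.55,0,0.6,0,0,0,-0.87,-0.55,0,0.6,0,0,0,-0.87,-0.55,0,0.6]'

```text
t: 23.12
eef_pos: [0.4722, 0.1581, 0.0908]
ee_rot: [-3.142, 0.0, -0.294]
force: [-0.5, 0.6, 0.6]
width: 0.0526
gripper_force: 0.0
```

```bash
python3 look.py cup
python3 - <<'E'
from lib import *
s=st()
from meas import blobs,at,cen
im=cv2.imread("pics/side_cup.png")
c=at(blobs(im,(15,60,110),(32,255,255),0),(260,211));p=[cen(c)];print(p,plane("side",p,.038)*1e3)
go(405.5,235,18.5,-17)
E
```

```text
t 23.12 pos [472.2 158.1  90.8] rpy [-3.1415e+00  1.0000e-04 -2.9400e-01] w 52.6 F [-0.5  0.6  0.6] g 0.0
t 23.23 pos [473.4 157.1  90.8] rpy [ 3.1415e+00 -1.0000e-04 -2.9570e-01] w 52.5 F [ 0.8 -0.9 -0.6] g 0.0
[[259.5971652350854, 208.49401604581817]] [[407.23887469 235.00707128  38.        ]]
t 23.23 pos [473.4 157.1  90.8] rpy [ 3.1415e+00 -1.0000e-04 -2.9570e-01] w 52.5 F [ 0.8 -0.9 -0.6] g 0.0
turn 0.001 shift [-0.876 -0.548  0.837]
```

View pics/c_cup.png

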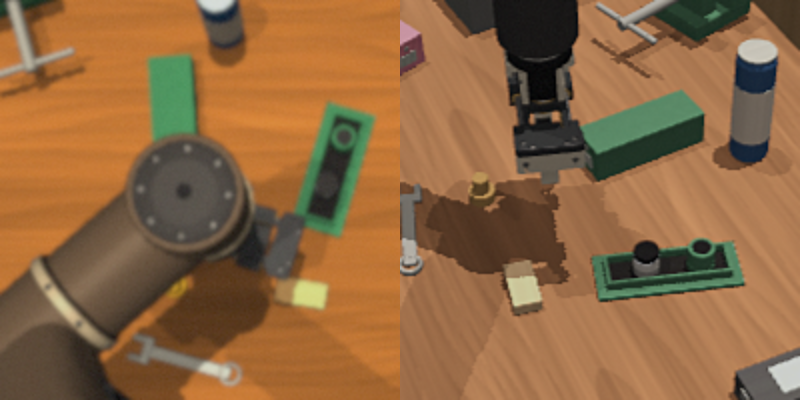

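Run:
```python
from meas import *
s=cv2.imread("pics/side_cup.png")
c=np.array([566.9,13,0]);a=np.radians(-17);R=np.array([[np.cos(a),np.sin(a)],[-np.sin(a),np.cos(a)]])
for n,p,z in(("side",(343,241.5),.042),("top",(343,223),.040),("side",(571-220+0.,244),.040),("top",(352,198.5),.040)):
    P=plane(n,[p],z)[0]*1e3;print(n,np.round(P,1),"tray",np.round(R@(P-c)[:2],1))
```

```text
side [549.5  32.2  42. ] tray [-22.2  13.3]
top [537.4  25.1  40. ] tray [-31.8   3. ]
side [564.2  18.1  40. ] tray [-4.   4.1]
top [6.048e+02 1.000e-01 4.000e+01] tray [40.1 -1.3]
```

Call:
arm_command --series '[0,0,0,0.51,0.55,0,0.6,0,0,0,0.51,0.55,0,0.6,0,0,0,0.51,0.55,0,0.6]'

```text
t: 23.6
eef_pos: [0.5063, 0.0878, 0.0905]
ee_rot: [3.141, 0.0, -0.3]
force: [-0.9, -1.1, -0.2]
width: 0.0525
gripper_force: 0.0
```

Call:
arm_command --series '[0,0,0,0.51,0.55,0,0.6,0,0,0,0.51,0.55,0,0.6,0,0,0,0.51,0.55,0.3,0.6,0,0,0,0.51,0.55,0.6,0.6,0,0,0,0.51,0.55,0.785,0.6,0,0,0,0.51,0.55,0.785,0.6,0,0,0,0.51,0.55,0.785,0.6]'

```text
t: 24.48
eef_pos: [0.5389, 0.0225, 0.0131]
ee_rot: [-3.141, -0.001, -0.296]
force: [0.6, 0.1, 0.7]
width: 0.0525
gripper_force: 0.0
```

Call:
arm_command --series '[0,0,0,0,0,0,0,0,0,0,0,0,0,0,0,0,0,0,0,0,0,0,0,0,0,0,0,0]'

```text
t: 24.98
eef_pos: [0.5391, 0.0223, 0.0131]
ee_rot: [-3.141, -0.001, -0.296]
force: [-0.4, 1.6, 6.0]
width: 0.0313
gripper_force: 20.0
```

Call:
arm_command --series '[0,0,0,0,0,-0.04,0,0,0,0,-0.09,0,-0.04,0,0,0,0,-0.18,0,-0.04,0,0,0,0,-0.18,0,-0.04,0,0,0,0,-0.18,0,-0.01,0,0,0,0,-0.18,0,-0.01,0]'

```text
t: 25.72
eef_pos: [0.5213, 0.0273, 0.0133]
ee_rot: [3.141, 0.0, -0.297]
force: [0.3, 0.4, 0.7]
width: 0.0316
gripper_force: 20.0
```

Call:
arm_command --series '[0,0,0,0,0,0.01,0.6,0,0,0,0,0,0.01,0.6,0,0,0,0,0,0.01,0.6,0,0,0,0,0,-0.4,0.6,0,0,0,0,0,-0.79,0.6,0,0,0,0,0,-0.79,0.6]'

```text
t: 26.48
eef_pos: [0.5234, 0.028, 0.0957]
ee_rot: [-3.138, -0.005, -0.296]
force: [0.1, 0.5, -0.5]
width: 0.0525
gripper_force: 0.0
```

Call:
arm_command --series '[0,0,0,-0.855,-0.825,0,0.6,0,0,0,-0.855,-0.825,0,0.6,0,0,0,-0.855,-0.825,0,0.6]'

```text
t: 26.85
eef_pos: [0.4621, 0.1335, 0.0922]
ee_rot: [-3.141, 0.0, -0.292]
force: [0.2, -0.9, 0.4]
width: 0.0526
gripper_force: 0.0
```

```bash
python3 look.py jar2;python3 -c "
from lib import *
go(406,235,18.5,-17)"
```

```text
t 26.85 pos [462.1 133.5  92.2] rpy [-3.1414e+00  3.0000e-04 -2.9230e-01] w 52.6 F [ 0.2 -0.9  0.4] g 0.0
t 26.95 pos [463.1 131.6  92.1] rpy [ 3.1412e+00  4.0000e-04 -2.9470e-01] w 53.0 F [ 0.7 -1.  -0.6] g 0.0
turn 0.001 shift [-0.847 -0.824  0.85 ]
```

Call:
arm_command --series '[0,0,0,-0.852,-0.827,0,0.6,0,0,0,-0.852,-0.827,0,0.6,0,0,0,-0.852,-0.827,0,0.6,0,0,0,-0.852,-0.827,0.4,0.6,0,0,0,-0.852,-0.827,0.7,0.6,0,0,0,-0.852,-0.827,0.85,0.6,0,0,0,-0.852,-0.827,0.85,0.6]'

```text
t: 27.82
eef_pos: [0.4063, 0.233, 0.0061]
ee_rot: [3.138, 0.001, -0.299]
force: [0.1, 0.5, 1.0]
width: 0.0524
gripper_force: 0.0
```

Call:
arm_command --series '[0,0,0,0,0,0,0.6,0,0,0,0,0,0,0,0,0,0,0,0,0,0,0,0,0,0,0,0,0,0,0,0,0,0,0,0,0,0,0,0,0,0,0]'

```text
t: 28.58
eef_pos: [0.4064, 0.2354, 0.0077]
ee_rot: [-3.141, -0.0, -0.296]
force: [-1.4, 0.1, 2.9]
width: 0.0213
gripper_force: 20.0
```

Call:
arm_command --series '[0,0,0,0,0,-0.4,0,0,0,0,0,0,-0.85,0,0,0,0,0,0,-0.85,0]'

```text
t: 28.95
eef_pos: [0.4077, 0.2369, 0.0955]
ee_rot: [-3.136, -0.003, -0.296]
force: [0.5, 0.2, -1.8]
width: 0.0212
gripper_force: 20.0
```

Run:
```python
from meas import *
st();s=cv2.imread("pics/side_jar2.png")
c=np.array([566.9,13,0]);a=np.radians(-17);R=np.array([[np.cos(a),np.sin(a)],[-np.sin(a),np.cos(a)]])
r=s[225:275,305:400];cv2.imwrite("pics/c5.png",cv2.resize(r,(760,400),interpolation=cv2.INTER_CUBIC))
```

```text
t 28.95 pos [407.7 236.9  95.5] rpy [-3.1358e+00 -2.5000e-03 -2.9600e-01] w 21.2 F [ 0.5  0.2 -1.8] g 20.0
```

View pics/c5.png

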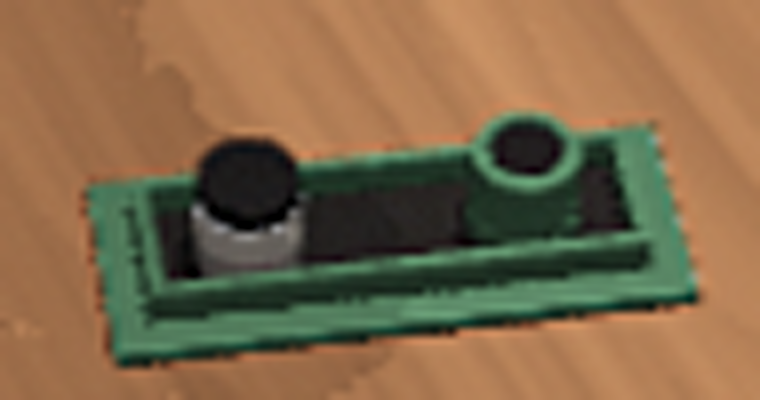

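Call:
arm_command --series '[0,0,0,0.719,0.551,0,0,0,0,0,0.719,0.551,0,0,0,0,0,0.719,0.551,0,0]'

```text
t: 29.32
eef_pos: [0.4588, 0.1597, 0.0913]
ee_rot: [3.14, 0.001, -0.299]
force: [-0.6, 0.3, -0.6]
width: 0.0212
gripper_force: 20.0
```

Call:
arm_command --series '[0,0,0,0.719,0.551,0,0,0,0,0,0.719,0.551,0,0,0,0,0,0.719,0.551,0,0]'

```text
t: 29.7
eef_pos: [0.5115, 0.0867, 0.0913]
ee_rot: [3.14, 0.001, -0.299]
force: [-0.7, -0.4, -1.8]
width: 0.0211
gripper_force: 20.0
```

Call:
arm_command --series '[0,0,0,0.719,0.55,0,0,0,0,0,0.719,0.55,0,0,0,0,0,0.719,0.55,0,0,0,0,0,0.719,0.55,0.3,0,0,0,0,0.719,0.55,0.5,0,0,0,0,0.719,0.55,0.5,0,0,0,0,0.719,0.55,0.5,0]'

```text
t: 30.58
eef_pos: [0.5644, 0.015, 0.0431]
ee_rot: [-3.141, -0.001, -0.296]
force: [0.4, 0.9, -0.4]
width: 0.0215
gripper_force: 20.0
```

Call:
arm_command --series '[0,0,0,0,0,0.1,0,0,0,0,0,0,0.2,0,0,0,0,0,0,0.2,0]'

```text
t: 30.95
eef_pos: [0.5635, 0.0138, 0.0215]
ee_rot: [3.141, 0.002, -0.297]
force: [-0.2, -0.3, -0.7]
width: 0.0215
gripper_force: 20.0
```

```bash
python3 -c "
from lib import *
go(564.1,13.9,24.7,-17)"
```

```text
t 30.95 pos [563.5  13.8  21.5] rpy [ 3.1406e+00  1.6000e-03 -2.9700e-01] w 21.5 F [-0.2 -0.3 -0.7] g 20.0
turn -0.0 shift [ 0.006 -0.003  0.082]
```

Call:
arm_command --series '[0,0,0,0,0,0.05,0,0,0,0,0,0,0.087,0,0,0,0,0,0,0.087,0,0,0,0,0,0,0.087,0.6,0,0,0,0,0,0.087,0.6,0,0,0,0,0,0.087,0.6]'

```text
t: 31.7
eef_pos: [0.5643, 0.0141, 0.0138]
ee_rot: [-3.142, -0.0, -0.297]
force: [-0.3, 0.3, 0.2]
width: 0.0458
gripper_force: 0.0
```

Call:
arm_command --series '[0,0,0,0,0,-0.4,0.6,0,0,0,0,0,-0.9,1,0,0,0,0,0,-0.9,1]'

```text
t: 32.08
eef_pos: [0.5671, 0.0148, 0.108]
ee_rot: [-3.137, -0.007, -0.296]
force: [-0.5, -0.4, -1.2]
width: 0.0675
gripper_force: 0.0
```

Call:
arm_command --series '[0,0,0,-1,-0.7,0,1,0,0,0,-1,-0.7,0,1,0,0,0,-1,-0.7,0,1]'

```text
t: 32.45
eef_pos: [0.487, 0.1125, 0.1037]
ee_rot: [-3.141, 0.0, -0.292]
force: [0.3, -0.1, 1.1]
width: 0.087
gripper_force: 0.0
```

Call:
arm_command --series '[0,0,0,-0.6,-0.3,0,1,0,0,0,-0.6,-0.3,0,1,0,0,0,-0.6,-0.3,0,1]'

```text
t: 32.83
eef_pos: [0.4406, 0.1566, 0.1037]
ee_rot: [-3.142, -0.0, -0.295]
force: [1.2, -0.7, 0.5]
width: 0.0874
gripper_force: 0.0
```

```bash
python3 look.py st
python3 - <<'E'
from meas import *
t=cv2.imread("pics/top_st.png");s=cv2.imread("pics/side_st.png")
a=at(blobs(t,(50,60,100),(85,255,255),9),(267,188));b=at(blobs(s,(50,60,85),(85,255,255),0),(340,182))
print("cover",rect("top",a,.05),rect("side",b,.05),np.round(tri([cen(a)],[cen(b)])*1e3,1))
a=at(blobs(t,(50,60,60),(85,255,255),41),(335,240));b=at(blobs(s,(50,40,40),(85,255,255),41),(325,263))
print("tray",rect("top",a,.006),rect("side",b,.006))
E
```

```text
t 32.83 pos [440.6 156.6 103.7] rpy [-3.1415e+00 -2.0000e-04 -2.9550e-01] w 87.4 F [ 1.2 -0.7  0.5] g 0.0
cover [636.  233.5 162.   58.7   4.2] [637.7 234.1 166.1  60.7   4.3] [[6.362e+02 2.338e+02 4.960e+01 6.000e-01]]
tray [566.2  14.1 175.6  68.5 -16.9] [569.1  16.6 178.8  85.3 -17. ]
```

View pics/c_st.png

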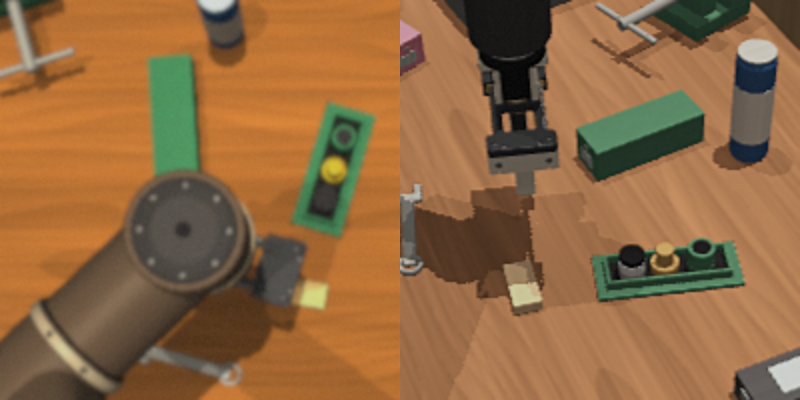

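Call:
arm_command --series '[0,0,0,0.824,-0.658,0,1,0,0,0,0.824,-0.658,0,1,0,0,0,0.824,-0.658,0,1]'

```text
t: 33.3
eef_pos: [0.5417, 0.1949, 0.1025]
ee_rot: [3.141, -0.0, -0.299]
force: [-1.7, -1.3, -0.1]
width: 0.0873
gripper_force: 0.0
```

Call:
arm_command --series '[0,0,-0.1,0.825,-0.658,0,1,0,0,-0.2356,0.825,-0.658,0,1,0,0,-0.2356,0.825,-0.658,0,1,0,0,-0.2356,0.825,-0.658,0,1,0,0,-0.2356,0.825,-0.658,0,1]'

```text
t: 33.92
eef_pos: [0.636, 0.2333, 0.1039]
ee_rot: [3.141, 0.0, 0.072]
force: [0.7, 0.4, 0.2]
width: 0.0877
gripper_force: 0.0
```

Run:
```python
from meas import *
t=cv2.imread("pics/top_st.png")
r=rect("top",at(blobs(t,(50,60,60),(85,255,255),41),(335,240)),.006)
c=at(blobs(t,(18,120,60),(38,255,255),9),(347,215));print(r,c.min(0),c.max(0))
a=np.radians(-17);R=np.array([[np.cos(a),np.sin(a)],[-np.sin(a),np.cos(a)]])
for z in(.02,.03): print(z,R@(plane("top",[cen(c)],z)[0,:2]*1e3-r[:2]))
go(636.5,234,20,4.2)
```

```text
[566.2  14.1 175.6  68.5 -16.9] [339.58333333 207.08333333] [353.08333333 222.08333333]
0.02 [-2.81394511 -0.21358451]
0.03 [-4.31533829 -0.18649451]
t 33.92 pos [636.  233.3 103.9] rpy [3.1415e+00 4.0000e-04 7.1800e-02] w 87.7 F [0.7 0.4 0.2] g 0.0
turn -0.001 shift [ 0.006 -0.007  0.953]
```

Call:
arm_command --series '[0,0,0,0,0,0.4,1,0,0,0,0,0,0.75,1,0,0,0,0,0,0.95,1,0,0,0,0,0,0.95,1,0,0,0,0,0,0.95,1]'

```text
t: 34.55
eef_pos: [0.6371, 0.2345, 0.0102]
ee_rot: [-3.141, -0.002, 0.074]
force: [0.5, -0.2, 0.3]
width: 0.088
gripper_force: 0.0
```

Call:
arm_command --series '[0,0,0,0,0,0,0,0,0,0,0,0,0,0,0,0,0,0,0,0,0,0,0,0,0,0,0,0,0,0,0,0,0,0,0]' --force 30

```text
t: 35.17
eef_pos: [0.6369, 0.2344, 0.0092]
ee_rot: [-3.141, -0.001, 0.074]
force: [-1.0, 0.7, 4.1]
width: 0.0603
gripper_force: 30.0
```

Call:
arm_command --series '[0,0,0,0,0,-0.2,0,0,0,0,0,0,-0.5,0,0,0,0,0,0,-0.8,0,0,0,0,0,0,-0.95,0,0,0,0,0,0,-0.95,0]'

```text
t: 35.8
eef_pos: [0.6368, 0.2343, 0.1042]
ee_rot: [-3.141, -0.001, 0.073]
force: [0.2, -0.3, -2.8]
width: 0.0597
gripper_force: 30.0
```

```bash
python3 -c "
from lib import *
go(567,13,115,4.2)"
```

```text
t 35.8 pos [636.8 234.3 104.2] rpy [-3.1408e+00 -9.0000e-04  7.3200e-02] w 59.7 F [ 0.2 -0.3 -2.8] g 30.0
turn -0.0 shift [-0.858  2.156  0.006]
```

Call:
arm_command --series '[0,0,0,-0.285,0.718,0,0,0,0,0,-0.285,0.718,0,0,0,0,0,-0.285,0.718,0,0]'

```text
t: 36.17
eef_pos: [0.6126, 0.1591, 0.1025]
ee_rot: [3.141, 0.002, 0.072]
force: [1.1, 0.5, -2.3]
width: 0.0599
gripper_force: 30.0
```

Call:
arm_command --series '[0,0,0,-0.285,0.718,0,0,0,0,0,-0.285,0.718,0,0,0,0,0,-0.285,0.718,0,0]'

```text
t: 36.55
eef_pos: [0.5903, 0.0864, 0.1033]
ee_rot: [3.142, 0.0, 0.072]
force: [0.1, 0.9, -2.8]
width: 0.0596
gripper_force: 30.0
```

Call:
arm_command --series '[0,0,0.08,-0.285,0.717,0,0,0,0,0.16,-0.285,0.717,0,0,0,0,0.2356,-0.285,0.717,0,0,0,0,0.2356,-0.285,0.717,0,0,0,0,0.2356,-0.285,0.717,0,0,0,0,0.2356,-0.285,0.717,0,0]'

```text
t: 37.3
eef_pos: [0.5674, 0.0138, 0.1036]
ee_rot: [3.141, 0.0, -0.294]
force: [-0.3, -0.9, -2.5]
width: 0.0598
gripper_force: 30.0
```

Call:
arm_command --series '[0,0,0,0,0,0.2,0,0,0,0,0,0,0.4,0,0,0,0,0,0,0.55,0,0,0,0,0,0,0.7,0,0,0,0,0,0,0.7,0,0,0,0,0,0,0.7,0]'

```text
t: 38.05
eef_pos: [0.5676, 0.0132, 0.0342]
ee_rot: [-3.141, -0.001, -0.296]
force: [-0.2, 0.5, -2.4]
width: 0.0597
gripper_force: 30.0
```

```bash
python3 -c "
from lib import *
go(567,13,26,-17)"; python3 look.py cov
python3 - <<'E'
from meas import *
t=cv2.imread("pics/top_cov.png");s=cv2.imread("pics/side_cov.png")
z=.0265+.05-.0015
a=at(blobs(t,(50,60,100),(85,255,255),9),(348,213));b=at(blobs(s,(50,60,85),(85,255,255),0),(353,240))
print("cover",rect("top",a,z),rect("side",b,z))
E
```

```text
t 38.05 pos [567.6  13.2  34.2] rpy [-3.1414e+00 -6.0000e-04 -2.9630e-01] w 59.7 F [-0.2  0.5 -2.4] g 30.0
turn 0.0 shift [-0.005  0.004  0.196]
t 38.05 pos [567.6  13.2  34.2] rpy [-3.1414e+00 -6.0000e-04 -2.9630e-01] w 59.7 F [-0.2  0.5 -2.4] g 30.0
cover [832.6 480.  120.2  30.1 -72.8] [516.3  17.   37.5  36.9 -24.5]
```

Call:
arm_command --series '[0,0,0,0,0,0.04,0,0,0,0,0,0,0.08,0,0,0,0,0,0,0.08,0]'

```text
t: 38.52
eef_pos: [0.5669, 0.0131, 0.0254]
ee_rot: [3.141, 0.001, -0.297]
force: [0.3, -0.3, -2.8]
width: 0.06
gripper_force: 30.0
```

Call:
arm_command --series '[0,0,0,0,0,0.03,0,0,0,0,0,0,0.03,0]'

```text
t: 38.78
eef_pos: [0.567, 0.0131, 0.0225]
ee_rot: [3.141, 0.0, -0.297]
force: [-0.3, -0.3, -2.5]
width: 0.0601
gripper_force: 30.0
```

Call:
arm_command --series '[0,0,0,0,0,0.04,0,0,0,0,0,0,0.075,0,0,0,0,0,0,0.075,0]'

```text
t: 39.15
eef_pos: [0.5671, 0.0132, 0.0151]
ee_rot: [3.141, 0.0, -0.297]
force: [-0.6, -0.5, -0.6]
width: 0.0599
gripper_force: 30.0
```

Call:
arm_command --series '[0,0,0,0,0,0.008,0,0,0,0,0,0,0.008,0]'

```text
t: 39.4
eef_pos: [0.5671, 0.0131, 0.0151]
ee_rot: [3.142, -0.0, -0.296]
force: [-3.6, 1.5, 6.9]
width: 0.06
gripper_force: 30.0
```

Call:
arm_command --series '[0,0,0,0,0,0,1,0,0,0,0,0,0,1,0,0,0,0,0,0,1,0,0,0,0,0,0,1,0,0,0,0,0,-0.3,1,0,0,0,0,0,-0.65,1,0,0,0,0,0,-0.95,1,0,0,0,0,0,-0.95,1]'

```text
t: 40.4
eef_pos: [0.5689, 0.0136, 0.1121]
ee_rot: [-3.139, -0.004, -0.296]
force: [0.1, 0.4, 0.4]
width: 0.0875
gripper_force: 0.0
```

Call:
arm_command --series '[0,0,0,0.27,0.85,0,1,0,0,0,0.27,0.85,0,1,0,0,0,0.27,0.85,0,1]'

```text
t: 40.78
eef_pos: [0.5674, -0.0777, 0.1085]
ee_rot: [3.141, 0.001, -0.299]
force: [0.1, 0.9, 0.6]
width: 0.0875
gripper_force: 0.0
```

Call:
arm_command --series '[0,0,0,0.27,0.85,0,1,0,0,0,0.27,0.85,0,1,0,0,0,0.27,0.85,0,1]'

```text
t: 41.15
eef_pos: [0.5687, -0.1661, 0.1086]
ee_rot: [3.141, 0.001, -0.299]
force: [-0.2, -0.2, -0.8]
width: 0.0878
gripper_force: 0.0
```

Call:
arm_command --series '[0,0,0,0.27,0.85,0,1,0,0,0,0.27,0.85,0,1,0,0,0,0.27,0.85,0,1]'

```text
t: 41.52
eef_pos: [0.5699, -0.2547, 0.1087]
ee_rot: [3.142, 0.001, -0.298]
force: [-0.3, -0.2, 0.1]
width: 0.0878
gripper_force: 0.0
```

Call:
arm_command --series '[0,0,-0.1,0.27,0.848,0,1,0,0,-0.2144,0.27,0.848,0,1,0,0,-0.2144,0.27,0.848,0,1,0,0,-0.2144,0.27,0.848,0,1,0,0,-0.2144,0.27,0.848,0,1]'

```text
t: 42.15
eef_pos: [0.5715, -0.3419, 0.1096]
ee_rot: [-3.142, -0.0, 0.04]
force: [-0.6, 0.8, 0.0]
width: 0.0873
gripper_force: 0.0
```

```bash
cat > cv.py <<'E'
import sys
from meas import *
k=sys.argv[1];z=.056;t=arm.grab_frame("top");s=arm.grab_frame("side");cv2.imwrite(f"pics/top_{k}.png",t);cv2.imwrite(f"pics/side_{k}.png",s)
a=at(blobs(t,(50,60,100),(85,255,255),9),proj("top",[[.567,.013,z]])[0]);b=at(blobs(s,(50,60,85),(85,255,255),0),proj("side",[[.567,.013,z]])[0])
print("cover",rect("top",a,z),rect("side",b,z),"tri",np.round(tri([cen(a)],[cen(b)])*1e3,1))
E
python3 cv.py home; python3 -c "
from lib import *
go(571,-343.5,12,2.3)"
```

```text
cover [561.7  15.7 172.1  65.6 -17. ] [567.5  11.7 166.3  61.2 -17.1] tri [[565.9  14.4  52.7   5. ]]
t 42.25 pos [ 571.4 -342.3  109.7] rpy [ 3.1416e+00 -3.0000e-04  4.0600e-02] w 87.6 F [-0.6  0.1 -0.3] g 0.0
turn 0.0 shift [-0.005  0.012  1.091]
```

Call:
arm_command --series '[0,0,0,0,0,0.4,1,0,0,0,0,0,0.7,1,0,0,0,0,0,0.7,1]'

```text
t: 42.62
eef_pos: [0.5695, -0.3423, 0.0372]
ee_rot: [-3.14, 0.004, 0.04]
force: [-0.7, 0.1, 0.2]
width: 0.0875
gripper_force: 0.0
```

Call:
arm_command --series '[0,0,0,0,0,0.2,1,0,0,0,0,0,0.385,1,0,0,0,0,0,0.385,1,0,0,0,0,0,0.385,1,0,0,0,0,0,0.385,0,0,0,0,0,0,0.385,0,0,0,0,0,0,0.385,0,0,0,0,0,0,0.385,0]'

```text
t: 43.62
eef_pos: [0.5712, -0.3435, 0.0012]
ee_rot: [3.141, -0.0, 0.04]
force: [-0.2, 0.2, 1.9]
width: 0.0595
gripper_force: 30.0
```

Call:
arm_command --series '[0,0,0,0,0,0,0,0,0,0,0,0,-0.2,0,0,0,0,0,0,-0.5,0,0,0,0,0,0,-0.8,0,0,0,0,0,0,-1,0,0,0,0,0,0,-1,0]'

```text
t: 44.38
eef_pos: [0.5719, -0.3435, 0.1022]
ee_rot: [3.141, -0.003, 0.04]
force: [0.7, -1.1, -2.4]
width: 0.0598
gripper_force: 30.0
```

Call:
arm_command --series '[0,0,0,0.026,-0.891,0,0,0,0,0,0.026,-0.891,0,0,0,0,0,0.026,-0.891,0,0]'

```text
t: 44.75
eef_pos: [0.5693, -0.2522, 0.0995]
ee_rot: [-3.141, 0.002, 0.042]
force: [-0.8, 0.9, -2.3]
width: 0.0597
gripper_force: 30.0
```

Call:
arm_command --series '[0,0,0,0.026,-0.891,0,0,0,0,0,0.026,-0.891,0,0,0,0,0,0.026,-0.891,0,0]'

```text
t: 45.12
eef_pos: [0.5688, -0.1639, 0.1]
ee_rot: [-3.141, 0.001, 0.042]
force: [1.0, -0.0, -2.5]
width: 0.0597
gripper_force: 30.0
```

```bash
python3 -c "
from lib import *
go(567,13,115,2.3)"
```

```text
t 45.12 pos [ 568.8 -163.9  100. ] rpy [-3.1413e+00  1.3000e-03  4.2000e-02] w 59.7 F [ 1.  -0.  -2.5] g 30.0
turn 0.001 shift [ 0.057 -1.768 -0.036]
```

Call:
arm_command --series '[0,0,0,0.026,-0.891,0,0,0,0,0,0.026,-0.891,0,0,0,0,0,0.026,-0.891,0,0]'

```text
t: 45.5
eef_pos: [0.5681, -0.0754, 0.1003]
ee_rot: [3.142, 0.001, 0.042]
force: [-0.2, -0.3, -2.8]
width: 0.0599
gripper_force: 30.0
```

Call:
arm_command --series '[0,0,0.1,0.025,-0.891,0,0,0,0,0.2144,0.025,-0.891,0,0,0,0,0.2144,0.025,-0.891,0,0,0,0,0.2144,0.025,-0.891,0,0,0,0,0.2144,0.025,-0.891,0,0,0,0,0.2144,0.025,-0.891,0,0]'

```text
t: 46.25
eef_pos: [0.5671, 0.0122, 0.1009]
ee_rot: [3.141, 0.0, -0.297]
force: [-0.4, -0.4, -1.9]
width: 0.0602
gripper_force: 30.0
```

Call:
arm_command --series '[0,0,0,0,0,0.2,0,0,0,0,0,0,0.4,0,0,0,0,0,0,0.4,0,0,0,0,0,0,0.4,0]'

```text
t: 46.75
eef_pos: [0.5676, 0.013, 0.0616]
ee_rot: [-3.141, -0.001, -0.296]
force: [0.5, 0.6, -3.4]
width: 0.0597
gripper_force: 30.0
```

```bash
python3 -c "
from lib import *
go(567,13,68,-17)"
```

```text
t 46.75 pos [567.6  13.   61.6] rpy [-3.1415e+00 -7.0000e-04 -2.9640e-01] w 59.7 F [ 0.5  0.6 -3.4] g 30.0
turn 0.0 shift [-0.006  0.002  0.05 ]
```

Lower gently to contact, then check before releasing.

Call:
arm_command --series '[0,0,0,0,0,0.02,0,0,0,0,0,0,0.035,0,0,0,0,0,0,0.035,0]'

```text
t: 47.12
eef_pos: [0.5671, 0.0132, 0.0576]
ee_rot: [-3.142, -0.0, -0.297]
force: [0.2, 0.1, -2.4]
width: 0.0597
gripper_force: 30.0
```

Call:
arm_command --series '[0,0,0,0,0,0.005,0,0,0,0,0,0,0.005,0]'

```text
t: 47.38
eef_pos: [0.5672, 0.0132, 0.0572]
ee_rot: [-3.142, -0.0, -0.296]
force: [-1.4, -0.1, 0.6]
width: 0.06
gripper_force: 30.0
```

Call:
arm_command --series '[0,0,0,0,0,0,1,0,0,0,0,0,0,1,0,0,0,0,0,0,1,0,0,0,0,0,0,1,0,0,0,0,0,-0.3,1,0,0,0,0,0,-0.6,1,0,0,0,0,0,-0.6,1]'

```text
t: 48.25
eef_pos: [0.5688, 0.0136, 0.1195]
ee_rot: [-3.139, -0.004, -0.296]
force: [0.3, 0.2, -0.4]
width: 0.0875
gripper_force: 0.0
```

Call:
arm_command --series '[0,0,0,0.37,0.668,0,1,0,0,0,0.37,0.668,0,1,0,0,0,0.37,0.668,0,1]'

```text
t: 48.62
eef_pos: [0.5825, -0.0625, 0.1161]
ee_rot: [3.141, 0.001, -0.299]
force: [0.2, -0.5, -0.9]
width: 0.088
gripper_force: 0.0
```

Call:
arm_command --series '[0,0,0,0.37,0.668,0,1,0,0,0,0.37,0.668,0,1,0,0,0,0.37,0.668,0,1]'

```text
t: 49.0
eef_pos: [0.5985, -0.1363, 0.1163]
ee_rot: [3.141, 0.001, -0.298]
force: [-0.6, 0.1, -0.3]
width: 0.0876
gripper_force: 0.0
```

Call:
arm_command --series '[0,0,-0.1,0.369,0.667,0,1,0,0,-0.1767,0.369,0.667,0,1,0,0,-0.1767,0.369,0.667,0,1,0,0,-0.1767,0.369,0.667,0,1,0,0,-0.1767,0.369,0.667,0,1]'

```text
t: 49.62
eef_pos: [0.6146, -0.2095, 0.1171]
ee_rot: [-3.141, -0.0, -0.019]
force: [-0.4, -0.6, -1.0]
width: 0.0874
gripper_force: 0.0
```

```bash
cat > cs.py <<'E'
import sys
from meas import *
k,z=sys.argv[1],float(sys.argv[2]);t=arm.grab_frame("top");s=arm.grab_frame("side");cv2.imwrite(f"pics/top_{k}.png",t);cv2.imwrite(f"pics/side_{k}.png",s)
P=[[.567,.013,z]]
a=at(blobs(t,(0,0,68),(180,75,255),13),proj("top",P)[0]);b=at(blobs(s,(0,0,50),(180,60,255),13),proj("side",P)[0])
print(k,rect("top",a,z),rect("side",b,z),"tri",np.round(tri([cen(a)],[cen(b)])*1e3,1))
E
python3 cs.py long .1; python3 -c "
from lib import *
go(614.5,-211,12,-1.1)"
```

```text
long [558.3  20.9 166.9  53.5 -17.2] [572.7   8.4 170.   67.2 -18.8] tri [[567.9  22.8  85.7  12.6]]
t 49.73 pos [ 614.7 -209.9  117.2] rpy [-3.1416e+00 -4.0000e-04 -1.8700e-02] w 88.1 F [ 0.7  0.1 -0.3] g 0.0
turn 0.0 shift [-0.002  0.011  1.166]
```

Call:
arm_command --series '[0,0,0,0,0,0.4,1,0,0,0,0,0,0.8,1,0,0,0,0,0,0.8,1]'

```text
t: 50.1
eef_pos: [0.6121, -0.2102, 0.0341]
ee_rot: [-3.141, 0.006, -0.019]
force: [0.4, -0.5, 0.9]
width: 0.0882
gripper_force: 0.0
```

Call:
arm_command --series '[0,0,0,0,0,0.2,1,0,0,0,0,0,0.36,1,0,0,0,0,0,0.36,1,0,0,0,0,0,0.36,1,0,0,0,0,0,0.36,0,0,0,0,0,0,0.36,0,0,0,0,0,0,0.36,0,0,0,0,0,0,0.36,0]'

```text
t: 51.1
eef_pos: [0.6147, -0.2109, 0.0012]
ee_rot: [3.141, -0.0, -0.019]
force: [-0.3, 0.7, 1.8]
width: 0.06
gripper_force: 30.0
```

Call:
arm_command --series '[0,0,0,0,0,0,0,0,0,0,0,0,-0.2,0,0,0,0,0,0,-0.5,0,0,0,0,0,0,-0.8,0,0,0,0,0,0,-1,0,0,0,0,0,0,-1,0]'

```text
t: 51.85
eef_pos: [0.6154, -0.2108, 0.1021]
ee_rot: [-3.142, -0.003, -0.019]
force: [0.1, 0.6, -2.6]
width: 0.0595
gripper_force: 30.0
```

Call:
arm_command --series '[0,0,0,0,0,-0.4,0,0,0,0,0,0,-0.4,0,0,0,0,0,0,-0.4,0]'

```text
t: 52.22
eef_pos: [0.6136, -0.2105, 0.1392]
ee_rot: [-3.141, 0.002, -0.02]
force: [-0.9, -0.4, -2.9]
width: 0.0596
gripper_force: 30.0
```

```bash
python3 cs.py long2 .1; python3 -c "
from lib import *
go(567,13,152,-1.1)"
```

```text
long2 [559.1  20.1 169.   54.5 -16.9] [565.   11.1 155.3  62.8 -17.1] tri [[567.7  22.3  87.3   7.6]]
t 52.33 pos [ 613.5 -210.6  139. ] rpy [-3.141e+00  3.000e-03 -1.950e-02] w 59.8 F [ 0.4  0.7 -3.1] g 30.0
turn -0.0 shift [-0.508 -2.226 -0.016]
```

Call:
arm_command --series '[0,0,0,-0.173,-0.743,0,0,0,0,0,-0.173,-0.743,0,0,0,0,0,-0.173,-0.743,0,0]'

```text
t: 52.7
eef_pos: [0.5983, -0.1352, 0.1403]
ee_rot: [3.142, 0.001, -0.017]
force: [-0.0, -0.6, -2.4]
width: 0.0594
gripper_force: 30.0
```

Call:
arm_command --series '[0,0,0,-0.173,-0.743,0,0,0,0,0,-0.173,-0.743,0,0,0,0,0,-0.173,-0.743,0,0]'

```text
t: 53.08
eef_pos: [0.583, -0.0614, 0.1408]
ee_rot: [3.141, 0.0, -0.018]
force: [0.5, -0.6, -2.1]
width: 0.0602
gripper_force: 30.0
```

Call:
arm_command --series '[0,0,0.1,-0.172,-0.744,0,0,0,0,0.1767,-0.172,-0.744,0,0,0,0,0.1767,-0.172,-0.744,0,0,0,0,0.1767,-0.172,-0.744,0,0,0,0,0.1767,-0.172,-0.744,0,0,0,0,0.1767,-0.172,-0.744,0,0]'

```text
t: 53.82
eef_pos: [0.5672, 0.0124, 0.1409]
ee_rot: [3.141, 0.0, -0.297]
force: [-0.1, -0.2, -2.4]
width: 0.0602
gripper_force: 30.0
```

Call:
arm_command --series '[0,0,0,0,0,0.2,0,0,0,0,0,0,0.35,0,0,0,0,0,0,0.35,0,0,0,0,0,0,0.35,0]'

```text
t: 54.32
eef_pos: [0.5675, 0.0131, 0.1063]
ee_rot: [3.142, -0.0, -0.296]
force: [-0.5, 0.2, -2.5]
width: 0.06
gripper_force: 30.0
```

```bash
python3 -c "
from lib import *
go(567,13,112,-17)"
```

```text
t 54.33 pos [567.5  13.1 106.3] rpy [ 3.1415e+00 -4.0000e-04 -2.9640e-01] w 60.0 F [-0.5  0.2 -2.5] g 30.0
turn 0.0 shift [-0.004  0.003  0.057]
```

Call:
arm_command --series '[0,0,0,0,0,0.02,0,0,0,0,0,0,0.043,0,0,0,0,0,0,0.043,0]'

```text
t: 54.7
eef_pos: [0.567, 0.0131, 0.1016]
ee_rot: [3.142, 0.0, -0.297]
force: [0.2, 0.1, -2.4]
width: 0.0599
gripper_force: 30.0
```

Call:
arm_command --series '[0,0,0,0,0,0.006,0,0,0,0,0,0,0.006,0]'

```text
t: 54.95
eef_pos: [0.5672, 0.0132, 0.1012]
ee_rot: [-3.142, -0.0, -0.297]
force: [-0.8, 0.7, -1.5]
width: 0.0599
gripper_force: 30.0
```

Call:
arm_command --series '[0,0,0,0,0,0.005,0,0,0,0,0,0,0.005,1,0,0,0,0,0,0.005,1,0,0,0,0,0,0.005,1,0,0,0,0,0,0.005,1,0,0,0,0,0,-0.3,1,0,0,0,0,0,-0.545,1,0,0,0,0,0,-0.545,1]'

```text
t: 55.95
eef_pos: [0.5684, 0.0135, 0.1576]
ee_rot: [-3.14, -0.003, -0.296]
force: [-0.1, 0.4, -0.8]
width: 0.0878
gripper_force: 0.0
```

Call:
arm_command --series '[0,0,0,0.173,0.944,0,1,0,0,0,0.173,0.944,0,1,0,0,0,0.173,0.944,0,1]'

```text
t: 56.32
eef_pos: [0.5551, -0.0841, 0.1547]
ee_rot: [3.141, 0.001, -0.299]
force: [-0.5, 0.4, 0.0]
width: 0.0872
gripper_force: 0.0
```

Call:
arm_command --series '[0,0,0,0.173,0.944,0,1,0,0,0,0.173,0.944,0,1,0,0,0,0.173,0.944,0,1]'

```text
t: 56.7
eef_pos: [0.5444, -0.1789, 0.1548]
ee_rot: [3.141, 0.001, -0.299]
force: [0.8, 0.1, -0.4]
width: 0.0873
gripper_force: 0.0
```

Call:
arm_command --series '[0,0,0,0.172,0.944,0,1,0,0,0,0.172,0.944,0,1,0,0,0,0.172,0.944,0,1]'

```text
t: 57.08
eef_pos: [0.5336, -0.2737, 0.1547]
ee_rot: [3.142, 0.001, -0.299]
force: [-0.2, 0.1, -0.0]
width: 0.0876
gripper_force: 0.0
```

Call:
arm_command --series '[0,0,0,0.172,0.944,0,1,0,0,0,0.172,0.944,0,1,0,0,0,0.172,0.944,0,1]'

```text
t: 57.45
eef_pos: [0.5227, -0.3686, 0.1547]
ee_rot: [-3.141, 0.001, -0.298]
force: [-0.1, 1.4, -0.5]
width: 0.0878
gripper_force: 0.0
```

Call:
arm_command --series '[0,0,-0.1,0.172,0.943,0,1,0,0,-0.2167,0.172,0.943,0,1,0,0,-0.2167,0.172,0.943,0,1,0,0,-0.2167,0.172,0.943,0,1,0,0,-0.2167,0.172,0.943,0,1]'

```text
t: 58.08
eef_pos: [0.5123, -0.4618, 0.1558]
ee_rot: [-3.142, -0.0, 0.044]
force: [0.5, 0.2, 0.1]
width: 0.0875
gripper_force: 0.0
```

```bash
python3 cs.py mid .14; python3 -c "
from lib import *
go(511.5,-463.5,12,2.5)"
```

```text
mid [551.5  18.7 161.8  62.1 -16.4] [552.4  -4.9 149.2 100.5 -16.6] tri [[560.7  15.7 128.    7.9]]
t 58.17 pos [ 512.1 -462.2  155.9] rpy [ 3.1414e+00 -4.0000e-04  4.4400e-02] w 87.1 F [ 0.6 -0.5 -0.5] g 0.0
turn 0.001 shift [-0.007  0.013  1.553]
```

Call:
arm_command --series '[0,0,0,0,0,0.5,1,0,0,0,0,0,1,1,0,0,0,0,0,1,1]'

```text
t: 58.55
eef_pos: [0.5091, -0.4612, 0.0518]
ee_rot: [-3.137, 0.006, 0.043]
force: [0.6, -0.3, 0.2]
width: 0.0878
gripper_force: 0.0
```

Call:
arm_command --series '[0,0,0,0,0,0.3,1,0,0,0,0,0,0.546,1,0,0,0,0,0,0.546,1,0,0,0,0,0,0.546,1,0,0,0,0,0,0.546,0,0,0,0,0,0,0.546,0,0,0,0,0,0,0.546,0,0,0,0,0,0,0.546,0]'

```text
t: 59.55
eef_pos: [0.5117, -0.4634, 0.0014]
ee_rot: [3.141, -0.0, 0.044]
force: [-0.6, 0.6, 2.8]
width: 0.06
gripper_force: 30.0
```

Call:
arm_command --series '[0,0,0,0,0,0,0,0,0,0,0,0,-0.2,0,0,0,0,0,0,-0.5,0,0,0,0,0,0,-0.8,0,0,0,0,0,0,-1,0,0,0,0,0,0,-1,0]'

```text
t: 60.3
eef_pos: [0.5126, -0.464, 0.1036]
ee_rot: [3.139, -0.003, 0.044]
force: [-1.0, -0.4, -2.8]
width: 0.0599
gripper_force: 30.0
```

Call:
arm_command --series '[0,0,0,0,0,-0.4,0,0,0,0,0,0,-0.8,0,0,0,0,0,0,-0.8,0]'

```text
t: 60.68
eef_pos: [0.5129, -0.4643, 0.1841]
ee_rot: [3.139, -0.004, 0.044]
force: [-0.8, 0.3, -3.1]
width: 0.0598
gripper_force: 30.0
```

Run:
```python
from lib import *
st();t=arm.grab_frame("top");s=arm.grab_frame("side");cv2.imwrite("pics/top_m.png",t);cv2.imwrite("pics/side_m.png",s)
u,v=proj("top",[[.567,.013,.1]])[0].astype(int);a=t[v-50:v+50,u-50:u+50];u,v=proj("side",[[.567,.013,.08]])[0].astype(int);b=s[v-50:v+50,u-50:u+50]
cv2.imwrite("pics/c6.png",cv2.resize(np.hstack([a,b]),(800,400),interpolation=cv2.INTER_CUBIC))
print("orig top",proj("top",[[.567,.013,.1]]),"orig side",proj("side",[[.567,.013,.08]]))
```

```text
t 60.67 pos [ 512.9 -464.3  184.1] rpy [ 3.1385 -0.0042  0.0439] w 59.8 F [-0.8  0.3 -3.1] g 30.0
orig top [[348.47532954 208.80711461]] orig side [[353.25341954 233.46329471]]
```

View pics/c6.png

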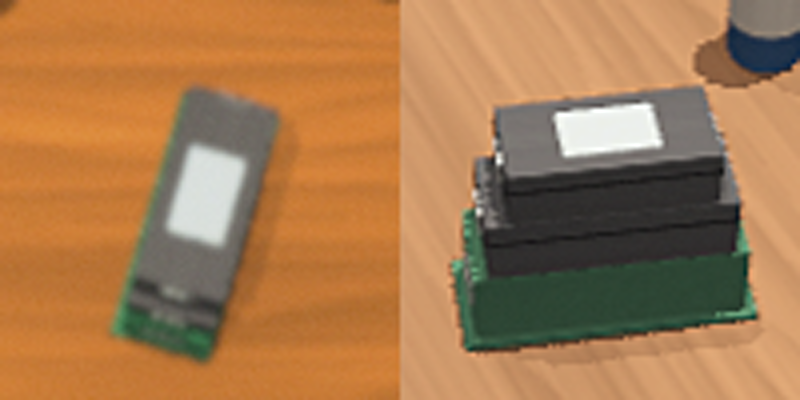

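Call:
arm_command --series '[0,0,0,0.152,-0.947,0,0,0,0,0,0.152,-0.947,0,0,0,0,0,0.152,-0.947,0,0]'

```text
t: 61.15
eef_pos: [0.5219, -0.3654, 0.1791]
ee_rot: [-3.14, 0.003, 0.046]
force: [0.7, -0.3, -2.1]
width: 0.0598
gripper_force: 30.0
```

Call:
arm_command --series '[0,0,0,0.152,-0.947,0,0,0,0,0,0.152,-0.947,0,0,0,0,0,0.152,-0.947,0,0]'

```text
t: 61.52
eef_pos: [0.5332, -0.271, 0.1795]
ee_rot: [-3.141, 0.002, 0.046]
force: [-0.6, 0.0, -2.4]
width: 0.06
gripper_force: 30.0
```

Call:
arm_command --series '[0,0,0,0.152,-0.947,0,0,0,0,0,0.152,-0.947,0,0,0,0,0,0.152,-0.947,0,0]'

```text
t: 61.9
eef_pos: [0.5445, -0.1765, 0.1799]
ee_rot: [-3.141, 0.002, 0.045]
force: [1.1, -0.7, -2.6]
width: 0.06
gripper_force: 30.0
```

Call:
arm_command --series '[0,0,0,0.153,-0.947,0,0,0,0,0,0.153,-0.947,0,0,0,0,0,0.153,-0.947,0,0]'

```text
t: 62.28
eef_pos: [0.5559, -0.0817, 0.1801]
ee_rot: [3.141, 0.001, 0.045]
force: [0.3, -0.3, -2.7]
width: 0.06
gripper_force: 30.0
```

Call:
arm_command --series '[0,0,0.1,0.153,-0.948,0,0,0,0,0.2167,0.153,-0.948,0,0,0,0,0.2167,0.153,-0.948,0,0,0,0,0.2167,0.153,-0.948,0,0,0,0,0.2167,0.153,-0.948,0,0,0,0,0.2167,0.153,-0.948,0,0]'

```text
t: 63.02
eef_pos: [0.5669, 0.0121, 0.1809]
ee_rot: [3.141, 0.0, -0.297]
force: [-0.0, -0.0, -2.8]
width: 0.06
gripper_force: 30.0
```

Call:
arm_command --series '[0,0,0,0,0,0.2,0,0,0,0,0,0,0.35,0,0,0,0,0,0,0.35,0,0,0,0,0,0,0.35,0]'

```text
t: 63.52
eef_pos: [0.5674, 0.0131, 0.1464]
ee_rot: [3.142, -0.001, -0.296]
force: [1.1, 1.5, -2.1]
width: 0.0601
gripper_force: 30.0
```

```bash
python3 -c "
from lib import *
go(567,13,152,-17)"
```

```text
t 63.52 pos [567.4  13.1 146.4] rpy [ 3.1416e+00 -6.0000e-04 -2.9640e-01] w 60.1 F [ 1.1  1.5 -2.1] g 30.0
turn 0.0 shift [-0.003  0.002  0.058]
```

Call:
arm_command --series '[0,0,0,0,0,0.02,0,0,0,0,0,0,0.043,0,0,0,0,0,0,0.043,0]'

```text
t: 63.9
eef_pos: [0.5669, 0.0131, 0.1416]
ee_rot: [3.142, 0.0, -0.297]
force: [0.8, -0.7, -3.0]
width: 0.0599
gripper_force: 30.0
```

Call:
arm_command --series '[0,0,0,0,0,0.01,0,0,0,0,0,0,0.01,0]'

```text
t: 64.15
eef_pos: [0.5671, 0.0132, 0.1413]
ee_rot: [-3.141, -0.001, -0.296]
force: [-2.3, 0.8, 3.2]
width: 0.0597
gripper_force: 30.0
```

Contact; release, rise, move off, and check.

Call:
arm_command --series '[0,0,0,0,0,0,1,0,0,0,0,0,0,1,0,0,0,0,0,0,1,0,0,0,0,0,0,1,0,0,0,0,0,-0.3,1,0,0,0,0,0,-0.7,1,0,0,0,0,0,-0.7,1]'

```text
t: 65.03
eef_pos: [0.569, 0.0135, 0.2141]
ee_rot: [-3.139, -0.005, -0.296]
force: [-0.9, -0.5, -1.4]
width: 0.0873
gripper_force: 0.0
```

Call:
arm_command --series '[0,0,0,0,0.9,0,1,0,0,0,0,0.9,0,1,0,0,0,0,0.9,0,1]'

```text
t: 65.4
eef_pos: [0.5397, -0.0745, 0.2102]
ee_rot: [3.141, 0.001, -0.299]
force: [1.2, -1.1, 0.5]
width: 0.0874
gripper_force: 0.0
```

Call:
arm_command --series '[0,0,0,0,0.9,0,1,0,0,0,0,0.9,0,1,0,0,0,0,0.9,0,1]'

```text
t: 65.78
eef_pos: [0.5139, -0.1599, 0.2102]
ee_rot: [3.141, 0.001, -0.299]
force: [0.1, 0.7, -0.1]
width: 0.0875
gripper_force: 0.0
```

Call:
arm_command --series '[0,0,0,0,0.9,0,1,0,0,0,0,0.9,0,1,0,0,0,0,0.9,0,1,0,0,0,0,0.9,0,1]'

```text
t: 66.28
eef_pos: [0.4885, -0.2443, 0.2104]
ee_rot: [-3.141, 0.0, -0.296]
force: [0.3, 0.3, 0.1]
width: 0.0876
gripper_force: 0.0
```

Run:
```python
from lib import *
st();t=arm.grab_frame("top");s=arm.grab_frame("side")
a=t[100:300,260:460];b=s[120:320,270:470]
cv2.imwrite("pics/c7.png",cv2.resize(np.hstack([a,b]),(800,400),interpolation=cv2.INTER_CUBIC))
```

```text
t 66.28 pos [ 488.5 -244.3  210.4] rpy [-3.1414e+00  2.0000e-04 -2.9640e-01] w 87.6 F [0.3 0.3 0.1] g 0.0
```

View pics/c7.png

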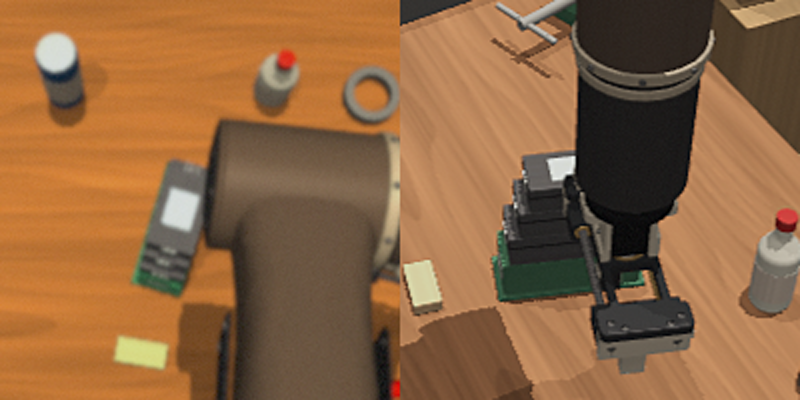

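The column stands on the cover with all three cases square, and the spray can and oil bottle are both upright. I'm handing in.

```bash
python3 -c "
from station import arm
print(arm.job_done())"
```

```text
the job is handed in; nothing more can be done
None
```

I handed the job in at about 66 s: jar, bush and cup stand in the tray (no aluminium block was on the bench), the cover is home on the tray base, and the long, mid and short cases are stacked label up on it; the spray can and oil bottle are upright, though one bench-touch test to calibrate finger height pressed the fingertips down with about 53 N.

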